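# Lay out the sample kit on the checking board

## Robot

A 6-joint arm with a two-finger parallel gripper is mounted at the origin on the work surface. World frame = base frame: x ahead of the robot, y to its left, z up, the work surface at z = 0. Lengths are in mm, angles in rad, forces in N, time in s.
With the tool pointing down it reaches from about 350 to 775 mm from the base axis. Payload 7.3 kg.
Tool frame: the origin (TCP) lies at the centre of the arm's flange, where the gripper is bolted on; the fingertips stand 178 mm ahead of it and the grasp point (between the pads) lies 159 mm ahead of it; z points along the fingers, y is the direction in which the jaws open and shut (so a half turn about z gives the same grasp; the last joint's range is limited). The gripper opens to 92 mm and grips with 3 to 60 N. Pads are 19 mm wide; open, the fingers measure 130 mm over their backs; the gripper's body (75 mm by 190 mm) begins 47 mm behind the grasp point.
Start: joints at [0.99, 0.342, 1.524, -0, 1.275, -0.146], TCP at [221.125, 476.163, 404.741] pointing down, gripper open.
Joint ranges: [-2.53, 2.53], [-0.77, 2.02], [0.04, 2.7], [-1, 4.14], [0.28, 2.66], [-3.11, 3.11]. Speed limits (rad/s): [2.57, 2.57, 3.14, 3.14, 3.14, 3.14].

## Interface

Orientations are given as [roll, pitch, yaw] about the fixed x, y, z axes, in that order (R = Rz(yaw) Ry(pitch) Rx(roll)).
In Python, from plant import status, viewer, ticket gives the robot as it stands.
- The arm moves only by the tool play_rows, never from a script. Its argument "commands" is a list of rows, each an object with "offset": the shift along the tool's x, y, z in m, a list of three; "twist": the turn about the tool's z in degrees. A call has 1 to 5 rows; each row shifts and turns the commanded pose from where the row before left it, along the tool's axes as they then stand; what a row does not reach is not made up. A row lasts 1/10 s, in which the tool goes at most 50 mm and 8.59 degrees, less where a joint would pass 70% of its speed; a pose out of reach is approached as far as the arm can. A call with a gripper value outside its range is refused whole. "jaw" is the closure in counts, from 0 (fully open) to 255 (shut), set as the call begins (left out, the last holds). The fingers move at their own pace and stop on an object; the grip force is fixed at half the most. Time passes only in rows, so rows that do not move let the fingers close. It gives the time, the measured TCP pose, the force and the opening at its end, in the units of the state.
- status.get_obs(): the state, without advancing time (a new reading comes with each control period).
- viewer.capture(name): name is "scene" or "top" or "wrist"; returns the picture (400x640x3 uint8, red, green, blue); there is no depth.
- viewer.camera_params(name): a dict with "fov_y" (degrees; the focal length in pixels is half the picture's height over the tangent of half this angle, whatever the lens; pixels are square), "cx", "cy" (the principal point, pixels), "D" ([k1, k2, p1, p2, k3] as OpenCV has them; the pictures are not rectified), "rvec" (rotation vector, rad) and "tvec" (3), from world to camera coordinates, as OpenCV has them; the wrist camera has in their place "T_tool_cam" (4x4, takes a point from camera to tool coordinates, whose origin is the TCP and whose axes are the flange's). Camera axes: x right, y down, z forward; pixel columns grow to the right and rows downward; lengths in mm; the calibration is good to about 2 mm. A picture is of the moment at which its call begins: read the wrist's pose just before it. camera_params takes no time and is no camera call.
- ticket.close_job(): hands the job in, once; it reports no verdict.
The state is a dict: "time": time; "joint_positions": joint angles; "dq": joint speeds; "tau": joint torques, N m; "tool_pos": TCP position; "tcp_rot": TCP orientation; "contact_force": force on the tool from outside, world axes, zero at the start; "moment": the same for the moment, N m; "grip_width": finger opening in mm.
Only numpy, scipy, OpenCV 4.12 (cv2) and the standard library are available. Lean on these libraries where they do the work, as an engineer would, in place of code of your own. Each camera call takes 0.05 s, during which the arm holds its last target.

## Task

Lay out the sample kit on the wooden board for the check before packing: stand the flange, boss up, on the middle of the board, with the collar slipped over its boss to lie flat on top of it; stand the sleeve upright midway between the flange and the small steel dish, and lay the big nut flat midway between the flange and the tape roll, so that all stand in one straight row from dish to tape roll. Take all four parts from the black mat, and leave the brass bush and the small nut where they are.

Things in the scene. Friction and masses are not known exactly. Their poses are not given: they have to be found in the camera images.
- board: Fixed brown wooden board lying on the bench, 170 mm (its x) by 420 mm (its y), 12 mm thick. It lies on the robot's left or right, turned by up to 0.25 rad. Origin: centre of its underside, so its top is at z = 0.012; z up, y along its length.
- dish: Fixed small round steel dish of screws, 90 mm across the rim, 34 mm high, standing at one end of the board (either end) on the board's middle line, 165 mm from the board's centre. Origin: centre of its underside.
- tape: Fixed roll of cream-white tape on a brown cardboard core, lying flat, 90 mm outside diameter, 49 mm high, with an open core, at the other end of the board on its middle line, 165 mm from the board's centre. Origin: centre of its underside.
- flange: Loose steel flange (about 0.36 kg) lying boss up on the black mat: disc 64 mm diameter, 12 mm thick, with a central boss 22 mm diameter rising to 34 mm above the underside and then tapering to 12 mm diameter at the top, 42 mm above the underside. Origin: centre of the underside, z up along the boss. The mat is a fixed black sheet, 250 by 300 mm and 3 mm thick, so parts on it stand at z = 0.003.
- collar: Loose steel collar (about 0.26 kg) lying flat on the black mat: ring 56 mm outside and 32 mm inside diameter, 20 mm high. It goes over the flange's boss with 5 mm play all round and then rests on the disc. Origin: centre of the underside, z along its axis.
- sleeve: Loose aluminium tube (about 0.10 kg) standing upright on the black mat: 36 mm outside, 26 mm inside diameter, 55 mm tall. Origin: centre of the underside, z along its axis.
- nut: Big loose steel hexagon nut (about 0.22 kg) lying flat on the black mat: 46 mm across flats, 53 mm across corners, 24 mm high, 26 mm hole. Origin: centre of the underside, z along its axis; its x axis is square to one pair of flats (the others lie at 60 degree steps).
- bush: Loose solid brass bush, to be left alone, standing near the middle of the black mat among the parts: foot 30 mm diameter, 5 mm thick, then 20 mm diameter, 22 mm high. Origin: centre of the underside.
- small_nut: Small loose steel hexagon nut, to be left alone, on the mat's edge nearest the robot: 24 mm across flats, 12 mm high, 13 mm hole. Origin: centre of the underside.
There are look-alikes about, which are no part of the job. Leave any turquoise look-alike of the flange alone.

How it is judged (in metres and radians):
At the end, for the whole second after the job is handed in: Upright within 0.1 rad, at rest, released: flange within 12 mm of the board centre in each board axis; collar on its disc (8 mm, height 3 mm); sleeve and nut on the board within 15 mm of its middle line, 67.5 to 97.5 mm from dish and tape roll centre respectively (x of flange in the frame of board between -0.012 and 0.012 m and y of flange in the frame of board between -0.012 and 0.012 m and z of flange in the frame of board between 0.009 and 0.015 m and angle between each of flange, collar, sleeve, nut's own z axis and vertical below 0.1 rad and horizontal distance between collar and flange below 0.008 m and z of collar in the frame of flange between 0.009 and 0.015 m and x of sleeve in the frame of board between -0.015 and 0.015 m and z of sleeve in the frame of board between 0.009 and 0.015 m and horizontal distance between sleeve and dish between 0.0675 and 0.0975 m and x of nut in the frame of board between -0.015 and 0.015 m and z of nut in the frame of board between 0.009 and 0.015 m and horizontal distance between nut and tape between 0.0675 and 0.0975 m and linear speed of each of flange, collar, sleeve, nut below 0.02 m/s and contact force between each of flange, collar, sleeve, nut and the fingers below 0.1 N); the robot touches nothing.
It fails at once if the brass bush is pushed more than 20 mm from where it lay, or tipped over (distance of bush from where it was at the start of the episode above 0.02 m or angle between bush's own z axis and vertical above 0.4 rad).
It fails at once if the small hexagon nut is pushed more than 20 mm from where it lay, or tipped over (distance of small_nut from where it was at the start of the episode above 0.02 m or angle between small_nut's own z axis and vertical above 0.4 rad).
It also fails if it takes over 106 s, if anything falls off the work surface, if the arm or the gripper's body presses on something with over 40 N, if the wrist force passes 120 N, or if a joint passes its speed limit or range.

## Working session

There is one attempt and no reset: what is moved stays moved. The work goes in short steps, Python scripts to look and compute and a tool call to move; the robot and the scene stay as the last step left them, time stands still between calls to the robot, and variables do not carry over. Pictures are saved under pics/ and viewed, and the job is handed in when it is done.

Besides the shell and the picture viewer there is one more tool, called after ">>>" as a command line: name --argument value ..., lists and objects as JSON in quotes. play_rows: Moves the arm, as the interface text tells. Its arguments: {"type":"object","properties":{"commands":{"type":"array"},"jaw":{"type":"number"}},"required":["commands"]}

```bash
mkdir -p pics; ls; python3 - <<'E'
from plant import status, viewer
import cv2
print(status.get_obs())
for n in ["scene","top","wrist"]:
    print(n,viewer.camera_params(n))
    im=viewer.capture(n); cv2.imwrite(f"pics/{n}0.png",im[:,:,::-1])
E
```

```text
pics
{'time': 0.0, 'joint_positions': array([ 9.90002447e-01,  3.42695652e-01,  1.52502995e+00, -2.29659613e-05,
        1.27537009e+00, -1.46021567e-01]), 'dq': array([-0.00221126, -0.00010783,  0.00083405,  0.00147535, -0.00111624,
       -0.00027629]), 'tau': array([ 1.23628652e-04, -4.31256759e+01, -2.44217688e+01,  7.16289645e-02,
        5.61873545e-02, -1.03188765e-04]), 'tool_pos': array([221.04704764, 476.04172451, 404.05428879]), 'tcp_rot': array([-3.14010242e+00, -1.96969526e-04,  2.70682690e+00]), 'contact_force': array([ 0.04600556, -0.32197725, -0.17516338]), 'moment': array([-0.00558573, -0.0136312 ,  0.00530884]), 'grip_width': 91.9788789604157}
scene {'fov_y': 53.38980447631459, 'cx': 321.7353725654618, 'cy': 193.33283595122765, 'D': array([0.03411114, 0.        , 0.        , 0.        , 0.        ]), 'rvec': array([ 2.11650896,  0.8392453 , -0.38413799]), 'tvec': array([-337.65475616, -181.22887286, 1350.25666919])}
top {'fov_y': 56.09716031176475, 'cx': 320.6023125330497, 'cy': 203.42663076615491, 'D': array([-0.08687156,  0.        ,  0.        ,  0.        ,  0.        ]), 'rvec': array([ 2.18510955, -2.18212342,  0.07655546]), 'tvec': array([-59.10132307, 495.2420375 , 975.0248573 ])}
wrist {'fov_y': 67.59159886971582, 'cx': 320.1537972941834, 'cy': 194.1742273927986, 'D': array([-0.02022098,  0.        ,  0.        ,  0.        ,  0.        ]), 'T_tool_cam': array([[-9.79812723e-06, -9.66350828e-01, -2.57227676e-01,
         6.87846450e+01],
       [ 9.99999342e-01, -3.04457088e-04,  1.10569066e-03,
         6.89982852e-01],
       [-1.14679987e-03, -2.57227496e-01,  9.66350196e-01,
         2.01963776e+01],
       [ 0.00000000e+00,  0.00000000e+00,  0.00000000e+00,
         1.00000000e+00]])}
```

View pics/scene0.png

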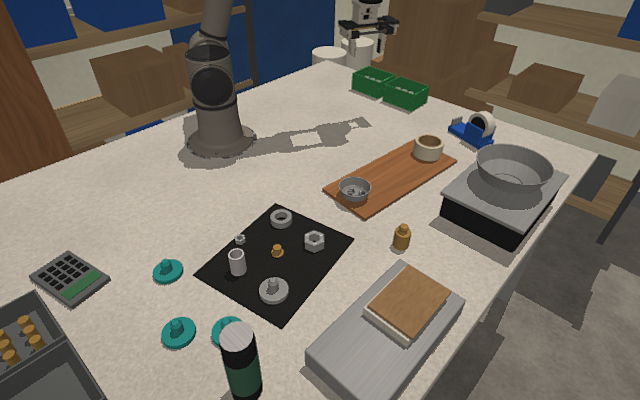

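View pics/top0.png

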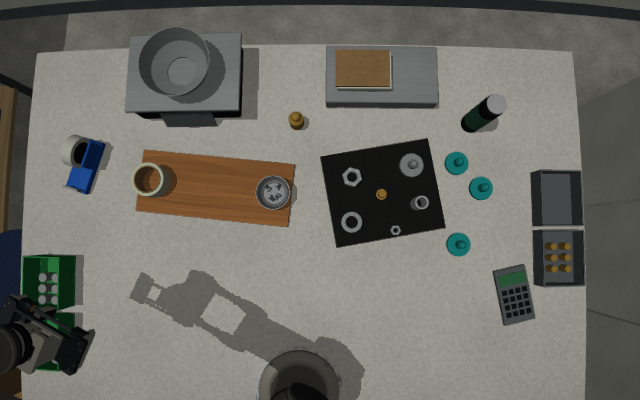

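View pics/wrist0.png

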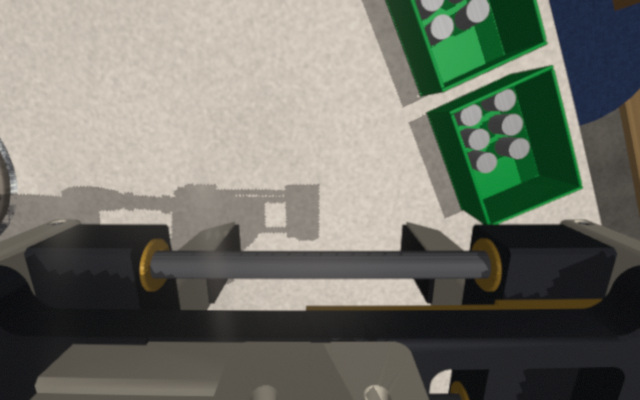

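```bash
cat > h.py <<'E'
import numpy as np, cv2
from plant import status, viewer
from scipy.spatial.transform import Rotation as R
def K(p,h=400):
    f=h/2/np.tan(np.radians(p['fov_y'])/2)
    return np.array([[f,0,p['cx']],[0,f,p['cy']],[0,0,1]])
def pose(name,obs=None):
    p=viewer.camera_params(name)
    if name=='wrist':
        T=np.eye(4);T[:3,:3]=R.from_euler('xyz',obs['tcp_rot']).as_matrix();T[:3,3]=obs['tool_pos']
        T=T@np.array(p['T_tool_cam']); Rc,c=T[:3,:3],T[:3,3]
    else:
        Rm,_=cv2.Rodrigues(np.array(p['rvec'])); Rc=Rm.T; c=-Rm.T@np.array(p['tvec'])
    return p,Rc,c
def ray(name,uv,z,obs=None):
    p,Rc,c=pose(name,obs)
    uv=np.array(uv,float).reshape(-1,1,2)
    n=cv2.undistortPoints(uv,K(p),np.array(p['D'])).reshape(-1,2)
    d=np.c_[n,np.ones(len(n))]@Rc.T
    return c+d*((z-c[2])/d[:,2])[:,None]
def proj(name,X,obs=None):
    p,Rc,c=pose(name,obs)
    Rw=Rc.T; r,_=cv2.Rodrigues(Rw)
    return cv2.projectPoints(np.array(X,float).reshape(-1,1,3),r,-Rw@c,K(p),np.array(p['D']))[0].reshape(-1,2)
E
python3 - <<'E'
from h import *
im=cv2.imread('pics/top0.png')
cv2.imwrite('pics/mat0.png',cv2.resize(im[130:255,310:470],None,fx=5,fy=4.8,interpolation=cv2.INTER_CUBIC))
cv2.imwrite('pics/brd0.png',cv2.resize(im[140:235,125:305],None,fx=4.4,fy=4.4,interpolation=cv2.INTER_CUBIC))
# board mask
hsv=cv2.cvtColor(im,cv2.COLOR_BGR2HSV)
print(hsv[190,210],hsv[160,160],hsv[195,381],hsv[160,456])
m=((hsv[...,0]<16)&(hsv[...,1]>110)&(hsv[...,2]>60)).astype(np.uint8)
m[:140]=0;m[235:]=0;m[:,:120]=0;m[:,310:]=0
c=max(cv2.findContours(m,0,2)[0],key=cv2.contourArea)
r=cv2.minAreaRect(c);b=cv2.boxPoints(r)
P=ray('top',b,12);print(b,P,P.mean(0))
for i in range(4):print(np.linalg.norm(P[i]-P[i-1]))
E
```

```text
[ 14 158 124] [ 14 161 109] [ 20 168 135] [ 89 221  76]
[[135.43378 210.32275]
 [142.09    147.75427]
 [294.21936 163.93823]
 [287.56314 226.50671]] [[476.28707339 445.19685467  12.        ]
 [648.88156127 433.59888595  12.        ]
 [601.95795381  12.58194223  12.        ]
 [434.26568636  29.11521583  12.        ]] [540.34806871 230.12322467  12.        ]
418.1981912363401
172.98372792101165
423.6237621289723
168.50532839544175
```

View pics/mat0.png

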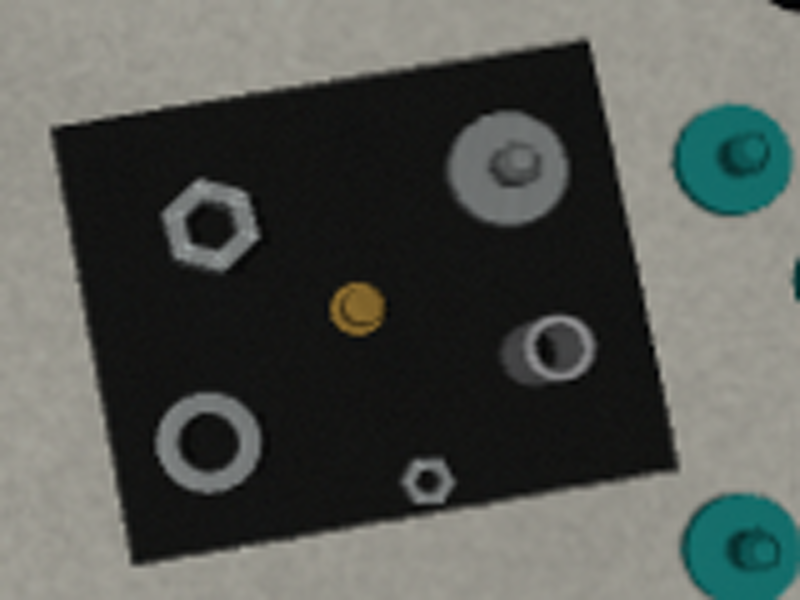

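View pics/brd0.png

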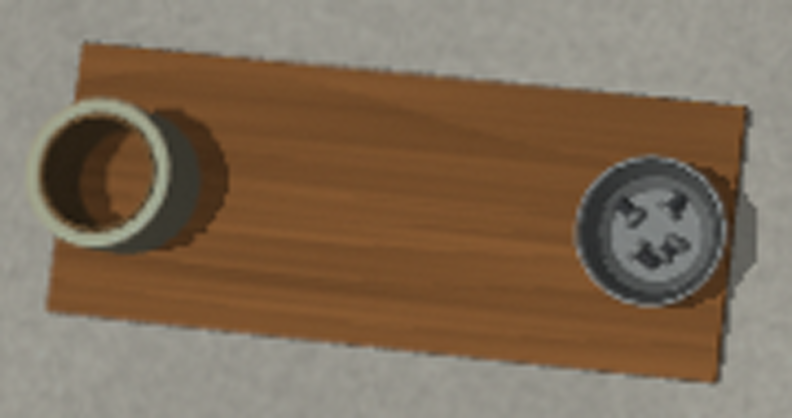

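```bash
python3 - <<'E'
from h import *
def m(p):return [(p[0]+.5)/5-.5+310,(p[1]+.5)/4.8-.5+130]
def b(p):return [(p[0]+.5)/4.4-.5+125,(p[1]+.5)/4.4-.5+140]
C=ray('top',[b(p) for p in [(82,42),(748,106),(718,382),(48,312)]],12)
print(C,C.mean(0),[np.linalg.norm(C[i]-C[i-1]) for i in range(4)])
t=ray('top',[b((99,172))],61)[0];d=ray('top',[b((651,231))],46)[0]
print('tape',t,'dish',d,(t+d)/2,np.linalg.norm((t-d)[:2]), np.arctan2(*(t-d)[[1,0]]))
for n,p,z in [('flange',(508,168),15),('collar',(209,443),23),('nut',(211,225),27),('sleeve',(561,348),58),('bush',(358,308),8),('small',(428,481),15),('bosstop',(517,160),45)]:
    print(n,ray('top',[m(p)],z)[0])
h=ray('top',[m(p) for p in [(202,180),(255,187),(260,231),(218,271),(169,262),(162,224)]],27)
c=h.mean(0);print(c,[round(float(np.degrees(np.arctan2(*(x-c)[[1,0]]))%60),1) for x in h])
E
```

```text
[[644.90339759 430.06346152  12.        ]
 [602.5929041   11.52712247  12.        ]
 [434.46551926  28.4995747   12.        ]
 [475.7432779  444.92358361  12.        ]] [539.42627471 228.75343557  12.        ] [np.float64(169.81157003929866), np.float64(420.669519886952), np.float64(168.98189745860202), np.float64(418.46482356133765)]
tape [555.95398474 391.88415797  61.        ] dish [522.38684324  65.47960057  46.        ] [539.17041399 228.68187927  53.5       ] 328.12602469043867 1.468317510101026
flange [ 600.45111959 -301.75273634   15.        ]
collar [ 446.47344977 -139.3009311    23.        ]
nut [ 565.99611422 -140.59215875   27.        ]
sleeve [ 496.13612887 -316.88404013   58.        ]
bush [ 522.20306836 -220.86020151    8.        ]
small [ 425.72362302 -256.07165087   15.        ]
bosstop [ 599.53792284 -299.29917969   45.        ]
[ 565.57116013 -140.60940613   27.        ] [10.3, 12.7, 23.7, 8.0, 12.1, 27.9]
```

>>> play_rows --commands '[{"offset": [0,0,0],"twist": 8},{"offset": [0,0,0],"twist": 8},{"offset": [0,0,0],"twist": 8},{"offset": [0,0,0],"twist": 8},{"offset": [0,0,0],"twist": 8}]'

```text
time: 0.65
tool_pos: [221.1, 476.1, 404.4]
tcp_rot: [-3.141, 0.0, 2.003]
contact_force: [0.3, 0.3, -0.0]
grip_width: 91.6
```

>>> play_rows --commands '[{"offset": [0,0,0],"twist": 8},{"offset": [0,0,0],"twist": 8},{"offset": [0,0,0],"twist": 8},{"offset": [0,0,0],"twist": 7},{"offset": [0,0,0],"twist": 0}]'

```text
time: 1.15
tool_pos: [221.1, 476.1, 404.5]
tcp_rot: [-3.141, 0.0, 1.467]
contact_force: [0.0, 0.1, 0.1]
grip_width: 91.6
```

```bash
cat > go.py <<'E'
import sys
from h import *
o=status.get_obs()
t=np.array([float(v) for v in sys.argv[1:4]])
Rm=R.from_euler('xyz',o['tcp_rot']).as_matrix()
yaw=o['tcp_rot'][2]
c,s=np.cos(yaw),np.sin(yaw)
d=t-o['tool_pos']
off=np.array([c*d[0]+s*d[1], s*d[0]-c*d[1], -d[2]])
print('pos',o['tool_pos'].round(1),'yaw',round(yaw,3),'t',round(o['time'],2),'F',o['contact_force'].round(1),'w',round(o['grip_width'],1))
print('off mm',off.round(1),'rows@45',np.linalg.norm(off)/45)
if len(sys.argv)>4: print('twist deg',np.degrees(yaw)-float(sys.argv[4]))
E
python3 go.py 540 -330 404
```

```text
pos [221.1 476.1 404.5] yaw 1.467 t 1.15 F [0.  0.1 0.1] w 91.6
off mm [-7.686e+02  4.010e+02  5.000e-01] rows@45 19.264970621636618
```

>>> play_rows --commands '[{"offset": [-0.0384,0.02,0],"twist": 0},{"offset": [-0.0384,0.02,0],"twist": 0},{"offset": [-0.0384,0.02,0],"twist": 0},{"offset": [-0.0384,0.02,0],"twist": 0},{"offset": [-0.0384,0.02,0],"twist": 0}]'

```text
time: 1.65
tool_pos: [300.9, 273.3, 404.7]
tcp_rot: [3.141, -0.0, 1.472]
contact_force: [1.1, 0.5, 0.1]
grip_width: 91.8
```

>>> play_rows --commands '[{"offset": [-0.0384,0.02,0],"twist": 0},{"offset": [-0.0384,0.02,0],"twist": 0},{"offset": [-0.0384,0.02,0],"twist": 0},{"offset": [-0.0384,0.02,0],"twist": 0},{"offset": [-0.0384,0.02,0],"twist": 0}]'

```text
time: 2.15
tool_pos: [380.7, 71.9, 404.9]
tcp_rot: [3.141, -0.0, 1.471]
contact_force: [1.3, 0.2, 0.3]
grip_width: 91.7
```

>>> play_rows --commands '[{"offset": [-0.0384,0.02,0],"twist": 0},{"offset": [-0.0384,0.02,0],"twist": 0},{"offset": [-0.0384,0.02,0],"twist": 0},{"offset": [-0.0384,0.02,0],"twist": 0},{"offset": [-0.0384,0.02,0],"twist": 0}]'

```text
time: 2.65
tool_pos: [460.5, -129.5, 404.7]
tcp_rot: [3.141, -0.0, 1.471]
contact_force: [1.3, 0.6, -0.1]
grip_width: 92.1
```

>>> play_rows --commands '[{"offset": [-0.0384,0.02,0],"twist": 0},{"offset": [-0.0384,0.02,0],"twist": 0},{"offset": [-0.0384,0.02,0],"twist": 0},{"offset": [-0.0384,0.02,0],"twist": 0},{"offset": [-0.0384,0.02,0],"twist": 0}]'

```text
time: 3.15
tool_pos: [540.2, -330.7, 404.4]
tcp_rot: [-3.141, -0.0, 1.471]
contact_force: [0.8, 0.4, 0.4]
grip_width: 91.7
```

```bash
python3 - <<'E'
from h import *
o=status.get_obs();print(o['tool_pos'],o['tcp_rot'],o['time'])
im=viewer.capture('wrist');cv2.imwrite('pics/w1.png',im[:,:,::-1]);np.save('w1.npy',np.r_[o['tool_pos'],o['tcp_rot']])
E
```

```text
[ 540.22444701 -330.69574284  404.40555294] [-3.14132041e+00 -3.56200826e-04  1.47123208e+00] 3.15
```

View pics/w1.png

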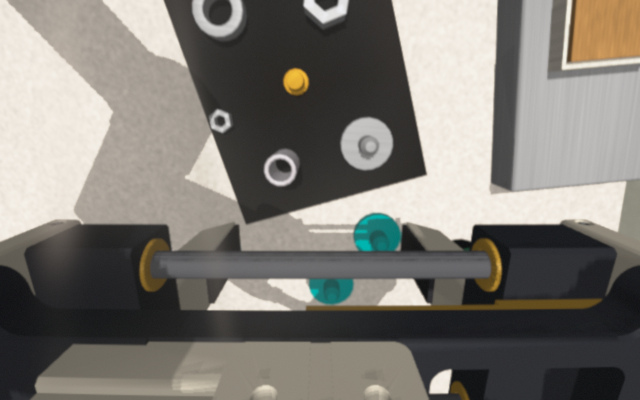

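The wrist view shows the flange disc near (367,143), sleeve rim (282,168), collar (219,14), nut (326,8, partly cut off), bush (295,82). I'll fit these and compare with the top view.

```bash
python3 - <<'E'
from h import *
v=np.load('w1.npy');o=dict(tool_pos=v[:3],tcp_rot=v[3:])
im=cv2.imread('pics/w1.png');g=cv2.cvtColor(im,6)
hsv=cv2.cvtColor(im,cv2.COLOR_BGR2HSV)
m=((g>75)&(hsv[...,1]<60)).astype(np.uint8)
for n,(x0,y0,x1,y1),z in [('flange',(335,110,400,175),15),('sleeve',(260,145,302,190),58),('collar',(185,0,250,46),23)]:
    k=np.zeros_like(m);k[y0:y1,x0:x1]=m[y0:y1,x0:x1]
    c=max(cv2.findContours(k,0,1)[0],key=cv2.contourArea)
    hull=cv2.convexHull(c)
    hh=hull.reshape(-1,2).astype(float); hh=hh[hh[:,1]>1]
    W=ray('wrist',hh,z,o)
    (cx,cy),r=cv2.minEnclosingCircle(W[:,:2].astype(np.float32))
    A=np.c_[W[:,:2],np.ones(len(W))];s=np.linalg.lstsq(A,(W[:,:2]**2).sum(1),rcond=None)[0]
    c2=s[:2]/2;print(n,cx,cy,r,'lsq',c2,np.sqrt(s[2]+c2@c2))
print('boss',ray('wrist',[(369,146)],45,o))
cv2.imwrite('pics/w1c.png',cv2.resize(im[0:190,180:400],None,fx=3,fy=3))
E
```

```text
flange 600.3016357421875 -301.0167236328125 33.27432632446289 lsq [ 600.5098352  -300.81902696] 32.92451238940274
sleeve 499.5973815917969 -312.68463134765625 22.241413116455078 lsq [ 499.20847382 -312.6679603 ] 20.513899752700667
collar 447.7376403808594 -139.88970947265625 29.079471588134766 lsq [ 448.04213501 -139.22680787] 28.866481740606645
boss [[ 599.04413604 -300.4033807    45.        ]]
```

View pics/w1c.png

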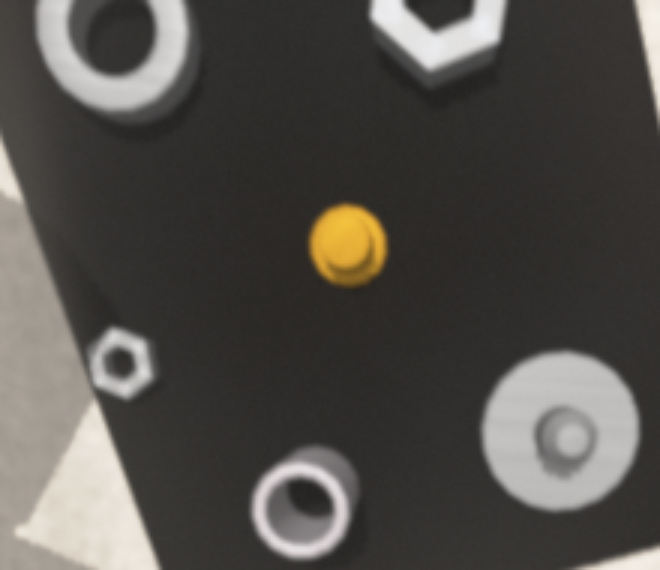

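```bash
python3 go.py 600.4 -301.2 197 84.1
```

```text
pos [ 541.1 -336.2  403. ] yaw 1.468 t 3.2 F [-3.1 -2.  -0.6] w 91.5
off mm [ 40.9  55.4 206. ] rows@45 4.827234625036739
twist deg 0.00038582069596770907
```

>>> play_rows --commands '[{"offset": [0.01,0.014,0.03],"twist": 0},{"offset": [0.01,0.014,0.04],"twist": 0},{"offset": [0.01,0.014,0.04],"twist": 0},{"offset": [0.009,0.012,0.03],"twist": 0},{"offset": [0,0,0],"twist": 0}]' --jaw 60

```text
time: 3.7
tool_pos: [597.5, -293.6, 259.1]
tcp_rot: [-3.133, -0.005, 1.472]
contact_force: [0.2, -0.5, -0.2]
grip_width: 70.7
```

>>> play_rows --commands '[{"offset": [0,0,0],"twist": 0},{"offset": [0,0,0],"twist": 0}]'

```text
time: 3.9
tool_pos: [597.6, -296.4, 267.0]
tcp_rot: [3.139, 0.002, 1.468]
contact_force: [-0.0, 0.2, 0.5]
grip_width: 70.0
```

```bash
python3 go.py 600.4 -301.2 197 84.1
```

```text
pos [ 597.6 -296.4  267. ] yaw 1.468 t 3.9 F [-0.   0.2  0.5] w 70.0
off mm [-4.5  3.2 70. ] rows@45 1.5597380692616074
twist deg 0.02786203881750282
```

>>> play_rows --commands '[{"offset": [-0.0045,0.003,0.015],"twist": 0},{"offset": [0,0,0.02],"twist": 0},{"offset": [0,0,0.01],"twist": 0},{"offset": [0,0,0],"twist": 0},{"offset": [0,0,0],"twist": 0}]'

```text
time: 4.4
tool_pos: [600.2, -300.9, 220.1]
tcp_rot: [3.141, 0.0, 1.467]
contact_force: [0.5, -1.1, 0.8]
grip_width: 70.3
```

```bash
python3 go.py 600.4 -301.2 197 84.1
```

```text
pos [ 600.2 -300.9  220.1] yaw 1.467 t 4.4 F [ 0.5 -1.1  0.8] w 70.3
off mm [-0.3  0.2 23.1] rows@45 0.5136182340167689
twist deg -0.02305631766313354
```

>>> play_rows --commands '[{"offset": [0,0,0.008],"twist": 0},{"offset": [0,0,0.008],"twist": 0},{"offset": [0,0,0.006],"twist": 0},{"offset": [0,0,0],"twist": 0},{"offset": [0,0,0],"twist": 0}]'

```text
time: 4.9
tool_pos: [600.2, -300.4, 197.5]
tcp_rot: [-3.141, -0.0, 1.468]
contact_force: [0.4, -0.5, 0.1]
grip_width: 70.1
```

>>> play_rows --commands '[{"offset": [0,0,0],"twist": 0},{"offset": [0,0,0],"twist": 0},{"offset": [0,0,0],"twist": 0},{"offset": [0,0,0],"twist": 0},{"offset": [0,0,0],"twist": 0}]' --jaw 255

```text
time: 5.4
tool_pos: [600.2, -300.5, 197.8]
tcp_rot: [3.141, -0.0, 1.468]
contact_force: [-0.2, 0.7, -0.7]
grip_width: 35.0
```

>>> play_rows --commands '[{"offset": [0,0,0],"twist": 0},{"offset": [0,0,0],"twist": 0},{"offset": [0,0,0],"twist": 0}]'

```text
time: 5.7
tool_pos: [600.1, -300.5, 197.7]
tcp_rot: [-3.141, -0.0, 1.468]
contact_force: [-0.5, 0.3, 0.3]
grip_width: 20.5
```

>>> play_rows --commands '[{"offset": [0,0,0],"twist": 0},{"offset": [0,0,0],"twist": 0},{"offset": [0,0,-0.008],"twist": 0},{"offset": [0,0,-0.02],"twist": 0},{"offset": [0,0,-0.03],"twist": 0}]'

```text
time: 6.2
tool_pos: [599.5, -300.1, 254.0]
tcp_rot: [-3.137, -0.003, 1.468]
contact_force: [-0.2, -0.6, -4.7]
grip_width: 21.0
```

>>> play_rows --commands '[{"offset": [0,0,-0.03],"twist": 0},{"offset": [0,0,-0.02],"twist": 0},{"offset": [0,0,0],"twist": 0},{"offset": [0,0,0],"twist": 0}]'

```text
time: 6.6
tool_pos: [599.9, -300.3, 305.0]
tcp_rot: [-3.141, -0.001, 1.468]
contact_force: [0.2, 0.4, -4.8]
grip_width: 20.7
```

```bash
python3 go.py 539.3 228.7 270 84.1; python3 - <<'E'
from h import *
o=status.get_obs();np.save('w2.npy',np.r_[o['tool_pos'],o['tcp_rot']])
im=viewer.capture('wrist');cv2.imwrite('pics/w2.png',im[:,:,::-1])
E
```

```text
pos [ 599.9 -300.3  305. ] yaw 1.468 t 6.6 F [ 0.2  0.4 -4.8] w 20.7
off mm [ 520.  -114.7   35. ] rows@45 11.85828457402805
twist deg -0.011072784126540114
```

View pics/w2.png

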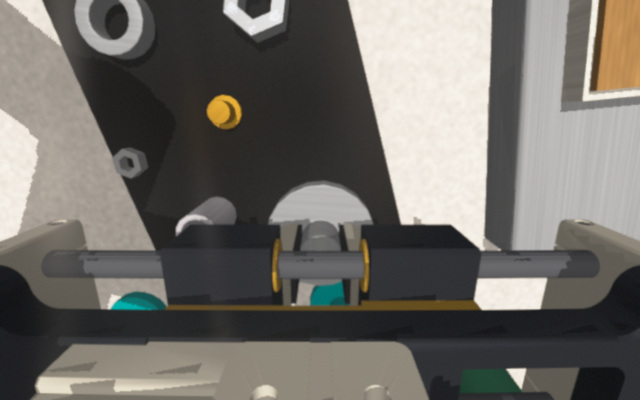

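>>> play_rows --commands '[{"offset": [0.02,-0.0044,0],"twist": 0},{"offset": [0.04,-0.0088,0],"twist": 0},{"offset": [0.04,-0.0088,0],"twist": 0},{"offset": [0.04,-0.0088,0],"twist": 0},{"offset": [0.04,-0.0088,0],"twist": 0}]'

```text
time: 7.15
tool_pos: [578.4, -115.8, 303.6]
tcp_rot: [-3.138, -0.001, 1.467]
contact_force: [0.0, 0.0, -3.6]
grip_width: 21.2
```

>>> play_rows --commands '[{"offset": [0.04,-0.0088,0],"twist": 0},{"offset": [0.04,-0.0088,0],"twist": 0},{"offset": [0.04,-0.0088,0],"twist": 0},{"offset": [0.04,-0.0088,0],"twist": 0},{"offset": [0.04,-0.0088,0],"twist": 0}]'

```text
time: 7.65
tool_pos: [555.3, 87.7, 303.9]
tcp_rot: [-3.138, 0.0, 1.467]
contact_force: [0.8, 0.4, -3.7]
grip_width: 20.9
```

>>> play_rows --commands '[{"offset": [0.04,-0.0088,0],"twist": 0},{"offset": [0.04,-0.0088,0],"twist": 0},{"offset": [0.04,-0.0088,0],"twist": 0},{"offset": [0.02,-0.0044,0],"twist": 0},{"offset": [0,0,0],"twist": 0}]'

```text
time: 8.15
tool_pos: [538.7, 231.3, 303.7]
tcp_rot: [-3.138, 0.0, 1.471]
contact_force: [0.1, -0.1, -3.9]
grip_width: 20.7
```

>>> play_rows --commands '[{"offset": [0,0,0],"twist": 0},{"offset": [0,0,0],"twist": 0}]'

```text
time: 8.35
tool_pos: [539.9, 227.6, 304.8]
tcp_rot: [-3.14, 0.001, 1.467]
contact_force: [-0.2, 0.5, -4.6]
grip_width: 20.5
```

```bash
python3 go.py 539.3 228.7 209 84.1; python3 - <<'E'
from h import *
o=status.get_obs();np.save('w3.npy',np.r_[o['tool_pos'],o['tcp_rot']])
im=viewer.capture('wrist');cv2.imwrite('pics/w3.png',im[:,:,::-1])
E
```

```text
pos [539.9 227.6 304.8] yaw 1.467 t 8.35 F [-0.2  0.5 -4.6] w 20.5
off mm [ 1.  -0.7 95.8] rows@45 2.1283677757728934
twist deg -0.05617602424904078
```

View pics/w3.png

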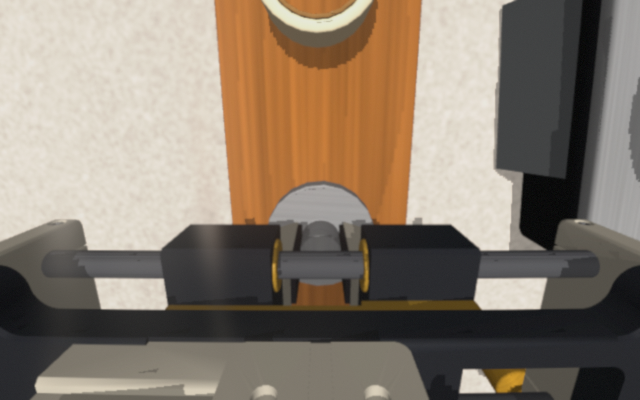

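>>> play_rows --commands '[{"offset": [0.0018,-0.0007,0.015],"twist": 0},{"offset": [0,0,0.03],"twist": 0},{"offset": [0,0,0.025],"twist": 0},{"offset": [0,0,0.015],"twist": 0},{"offset": [0,0,0.005],"twist": 0}]'

```text
time: 8.9
tool_pos: [539.1, 229.1, 213.8]
tcp_rot: [-3.138, 0.001, 1.466]
contact_force: [0.9, 0.6, -4.3]
grip_width: 20.7
```

>>> play_rows --commands '[{"offset": [0,0,0],"twist": 0},{"offset": [0,0,0],"twist": 0},{"offset": [0,0,0],"twist": 0}]'

```text
time: 9.2
tool_pos: [539.9, 230.3, 216.9]
tcp_rot: [3.139, -0.001, 1.467]
contact_force: [-0.0, 0.0, -4.2]
grip_width: 20.9
```

```bash
python3 go.py 539.3 228.7 207 84.1
```

```text
pos [539.9 230.3 216.9] yaw 1.467 t 9.2 F [-0.   0.  -4.2] w 20.9
off mm [-1.6 -0.4  9.9] rows@45 0.22399940475408395
twist deg -0.030269442175651307
```

>>> play_rows --commands '[{"offset": [-0.0006,0,0.004],"twist": 0},{"offset": [0,0,0.003],"twist": 0},{"offset": [0,0,0.001],"twist": 0},{"offset": [0,0,0],"twist": 0},{"offset": [0,0,0],"twist": 0}]'

```text
time: 9.7
tool_pos: [539.4, 229.9, 207.7]
tcp_rot: [3.142, -0.0, 1.468]
contact_force: [0.6, 0.1, -3.7]
grip_width: 20.7
```

>>> play_rows --commands '[{"offset": [0,0,0.001],"twist": 0},{"offset": [0,0,0],"twist": 0},{"offset": [0,0,0],"twist": 0}]'

```text
time: 10.0
tool_pos: [539.3, 229.8, 206.8]
tcp_rot: [3.142, -0.0, 1.468]
contact_force: [-0.4, -0.3, -3.7]
grip_width: 21.0
```

>>> play_rows --commands '[{"offset": [0,0,0.0007],"twist": 0},{"offset": [0,0,0],"twist": 0},{"offset": [0,0,0],"twist": 0}]'

```text
time: 10.3
tool_pos: [539.3, 229.8, 206.6]
tcp_rot: [3.141, -0.0, 1.468]
contact_force: [-2.9, -0.5, 4.1]
grip_width: 20.9
```

>>> play_rows --commands '[{"offset": [0,0,0],"twist": 0},{"offset": [0,0,0],"twist": 0},{"offset": [0,0,0],"twist": 0},{"offset": [0,0,0],"twist": 0},{"offset": [0,0,0],"twist": 0}]' --jaw 30

```text
time: 10.8
tool_pos: [539.4, 229.8, 205.9]
tcp_rot: [3.141, -0.0, 1.468]
contact_force: [-0.1, -0.3, -0.5]
grip_width: 56.6
```

>>> play_rows --commands '[{"offset": [0,0,-0.01],"twist": 0},{"offset": [0,0,-0.03],"twist": 0},{"offset": [0,0,-0.03],"twist": 0},{"offset": [0,0,-0.03],"twist": 0},{"offset": [0,0,0],"twist": 0}]'

```text
time: 11.3
tool_pos: [540.3, 230.1, 311.3]
tcp_rot: [3.133, -0.003, 1.468]
contact_force: [1.2, -0.5, 1.0]
grip_width: 81.1
```

```bash
python3 go.py 447 -200 310 84.1
```

```text
pos [540.3 230.1 311.3] yaw 1.468 t 11.3 F [ 1.2 -0.5  1. ] w 81.1
off mm [-437.5  -48.6    1.3] rows@45 9.78111875719629
twist deg -0.004141049846495548
```

>>> play_rows --commands '[{"offset": [-0.042,-0.0045,0],"twist": 0},{"offset": [-0.042,-0.0045,0],"twist": 0},{"offset": [-0.042,-0.0045,0],"twist": 0},{"offset": [-0.042,-0.0045,0],"twist": 0},{"offset": [-0.042,-0.0045,0],"twist": 0}]'

```text
time: 11.8
tool_pos: [494.6, 21.8, 306.0]
tcp_rot: [3.142, -0.0, 1.468]
contact_force: [0.1, -0.7, 0.2]
grip_width: 81.0
```

>>> play_rows --commands '[{"offset": [-0.042,-0.0045,0],"twist": 0},{"offset": [-0.042,-0.0045,0],"twist": 0},{"offset": [-0.042,-0.0045,0],"twist": 0},{"offset": [-0.042,-0.0045,0],"twist": 0},{"offset": [-0.042,-0.0045,0],"twist": 0}]'

```text
time: 12.3
tool_pos: [450.6, -184.9, 306.0]
tcp_rot: [3.142, -0.0, 1.468]
contact_force: [0.1, -0.2, 0.0]
grip_width: 81.0
```

>>> play_rows --commands '[{"offset": [-0.042,-0.0045,0],"twist": 0},{"offset": [0,0,0],"twist": 0},{"offset": [0,0,0],"twist": 0},{"offset": [0,0,0],"twist": 0},{"offset": [0,0,0],"twist": 0}]'

```text
time: 12.8
tool_pos: [442.7, -223.5, 306.0]
tcp_rot: [-3.141, -0.0, 1.469]
contact_force: [-0.1, 1.0, 0.2]
grip_width: 81.0
```

```bash
python3 - <<'E'
from h import *
o=status.get_obs();np.save('w4.npy',np.r_[o['tool_pos'],o['tcp_rot']]);print(o['tool_pos'],o['dq'].round(3))
im=viewer.capture('wrist');cv2.imwrite('pics/w4.png',im[:,:,::-1])
im=viewer.capture('top');cv2.imwrite('pics/t4.png',im[:,:,::-1])
E
```

```text
[ 442.73854563 -223.45085047  305.95018864] [ 0.003  0.    -0.002 -0.002  0.001 -0.001]
```

View pics/w4.png

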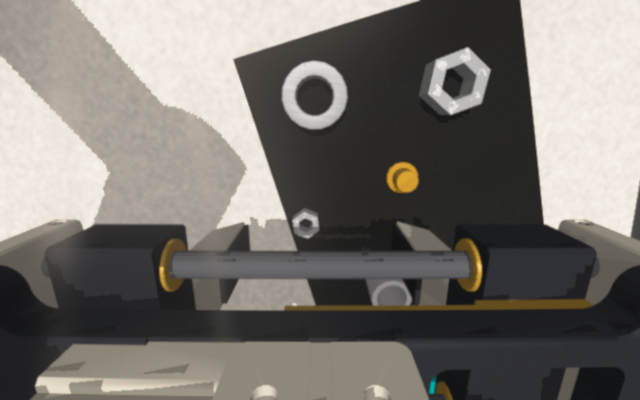

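View pics/t4.png

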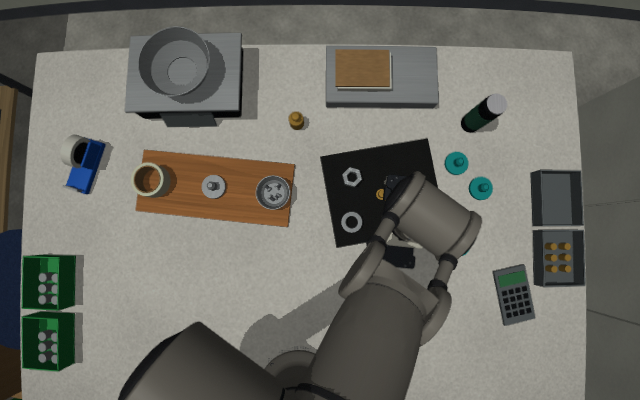

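The wrist view shows the collar near (315,95) and the nut near (458,81). The top view shows the flange standing at the board's middle, near (213,187). I'll measure all three.

```bash
python3 - <<'E'
from h import *
v=np.load('w4.npy');o=dict(tool_pos=v[:3],tcp_rot=v[3:])
im=cv2.imread('pics/w4.png');g=cv2.cvtColor(im,6)
m=(g>120).astype(np.uint8)
def big(m,x0,y0,x1,y1):
    k=np.zeros_like(m);k[y0:y1,x0:x1]=m[y0:y1,x0:x1]
    return cv2.convexHull(max(cv2.findContours(k,0,1)[0],key=cv2.contourArea)).reshape(-1,2).astype(float)
def circ(W):
    A=np.c_[W[:,:2],np.ones(len(W))];s=np.linalg.lstsq(A,(W[:,:2]**2).sum(1),rcond=None)[0]
    c=s[:2]/2;return c,np.sqrt(s[2]+c@c)
hc=big(m,275,55,355,135);print('collar',circ(ray('wrist',hc,23,o)))
hn=big((g>140).astype(np.uint8),415,42,498,122)
ap=cv2.approxPolyDP(hn.astype(np.float32).reshape(-1,1,2),5,True).reshape(-1,2);print(ap)
W=ray('wrist',ap,27,o);print('nut',circ(W),[round(float(np.degrees(np.arctan2(*(x-W.mean(0))[[1,0]]))),1) for x in W])
cv2.imwrite('pics/n4.png',cv2.resize(im[35:125,410:500],None,fx=6,fy=6,interpolation=cv2.INTER_CUBIC))
t=cv2.imread('pics/t4.png')
cv2.imwrite('pics/f4.png',cv2.resize(t[165:210,190:240],None,fx=12,fy=12,interpolation=cv2.INTER_CUBIC))
hsv=cv2.cvtColor(t,40)
k=((hsv[...,1]<90)).astype(np.uint8)
hf=big(k,195,168,235,205);print('flange',circ(ray('top',hf,24)))
E
```

```text
collar (array([ 446.74655283, -137.60978527]), np.float64(27.3412725387494))
[[468.  48.]
 [489.  69.]
 [479. 103.]
 [451. 114.]
 [428.  93.]
 [435.  62.]]
nut (array([ 565.80445571, -138.85208856]), np.float64(25.817891903384144)) [73.3, 17.0, -46.5, -103.3, -165.8, 138.1]
flange (array([540.29317516, 227.19448931]), np.float64(32.21420097451713))
```

View pics/n4.png

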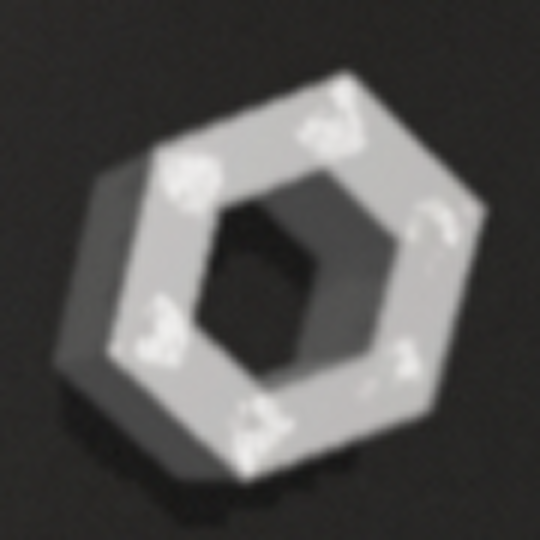

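View pics/f4.png

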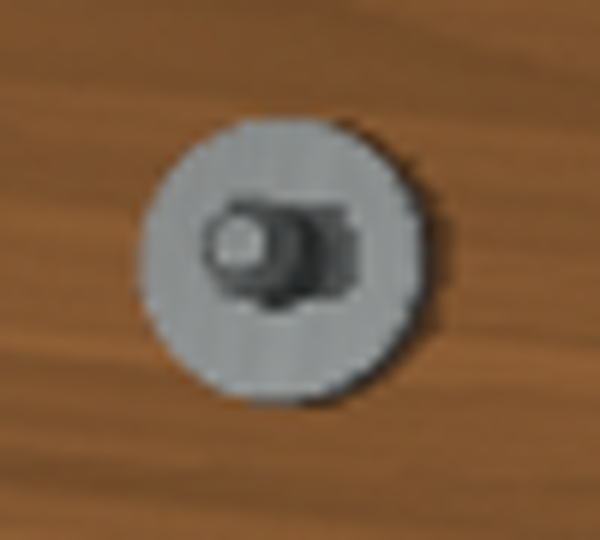

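```bash
python3 go.py 446.8 -138.6 186 84.1
```

```text
pos [ 442.8 -223.6  306. ] yaw 1.469 t 12.9 F [ 0.7 -0.1  0.6] w 80.8
off mm [ 85.   -4.6 120. ] rows@45 3.26972258509721
twist deg 0.09406841061850457
```

>>> play_rows --commands '[{"offset": [0.02,-0.0046,0],"twist": 0},{"offset": [0.03,0,0.01],"twist": 0},{"offset": [0.025,0,0.03],"twist": 0},{"offset": [0.01,0,0.03],"twist": 0},{"offset": [0,0,0.02],"twist": 0}]'

```text
time: 13.4
tool_pos: [446.4, -137.3, 214.6]
tcp_rot: [-3.14, -0.001, 1.471]
contact_force: [-0.4, -0.7, 1.1]
grip_width: 80.9
```

>>> play_rows --commands '[{"offset": [0,0,0.01],"twist": 0},{"offset": [0,0,0],"twist": 0},{"offset": [0,0,0],"twist": 0},{"offset": [0,0,0],"twist": 0}]'

```text
time: 13.8
tool_pos: [447.1, -140.0, 207.0]
tcp_rot: [3.14, 0.001, 1.467]
contact_force: [-1.0, -0.9, -0.6]
grip_width: 81.4
```

```bash
python3 go.py 446.8 -138.6 186 84.1
```

```text
pos [ 447.1 -140.   207. ] yaw 1.467 t 13.8 F [-1.  -0.9 -0.6] w 81.4
off mm [ 1.3 -0.4 21. ] rows@45 0.4675006959428123
twist deg -0.028193328574062093
```

>>> play_rows --commands '[{"offset": [0.001,0,0.008],"twist": 0},{"offset": [0,0,0.008],"twist": 0},{"offset": [0,0,0.005],"twist": 0},{"offset": [0,0,0],"twist": 0},{"offset": [0,0,0],"twist": 0}]'

```text
time: 14.3
tool_pos: [446.8, -138.7, 184.8]
tcp_rot: [-3.141, -0.0, 1.468]
contact_force: [0.1, -0.3, 0.3]
grip_width: 80.8
```

>>> play_rows --commands '[{"offset": [0,0,0],"twist": 0},{"offset": [0,0,0],"twist": 0},{"offset": [0,0,0],"twist": 0},{"offset": [0,0,0],"twist": 0},{"offset": [0,0,0],"twist": 0}]' --jaw 255

```text
time: 14.8
tool_pos: [446.8, -138.6, 185.1]
tcp_rot: [3.142, -0.0, 1.468]
contact_force: [-0.8, 0.1, 1.0]
grip_width: 55.4
```

>>> play_rows --commands '[{"offset": [0,0,0],"twist": 0},{"offset": [0,0,0],"twist": 0},{"offset": [0,0,0],"twist": 0}]'

```text
time: 15.1
tool_pos: [446.8, -138.6, 185.1]
tcp_rot: [3.142, -0.0, 1.468]
contact_force: [-0.3, -0.3, 3.7]
grip_width: 55.0
```

>>> play_rows --commands '[{"offset": [0,0,-0.01],"twist": 0},{"offset": [0,0,-0.03],"twist": 0},{"offset": [0,0,-0.04],"twist": 0},{"offset": [0,0,-0.03],"twist": 0},{"offset": [0,0,-0.01],"twist": 0}]'

```text
time: 15.6
tool_pos: [447.3, -138.8, 308.1]
tcp_rot: [3.136, 0.002, 1.468]
contact_force: [0.7, -0.7, -3.4]
grip_width: 55.4
```

>>> play_rows --commands '[{"offset": [0,0,0],"twist": 0},{"offset": [0,0,0],"twist": 0},{"offset": [0,0,0],"twist": 0}]'

```text
time: 15.9
tool_pos: [446.3, -138.4, 303.3]
tcp_rot: [-3.138, -0.001, 1.468]
contact_force: [-0.2, -0.4, -3.3]
grip_width: 54.9
```

```bash
python3 go.py 539.6 229 206 84.1;python3 - <<'E'
from h import *
o=status.get_obs();np.save('w5.npy',np.r_[o['tool_pos'],o['tcp_rot']])
im=viewer.capture('wrist');cv2.imwrite('pics/w5.png',im[:,:,::-1])
E
```

```text
pos [ 446.3 -138.4  303.3] yaw 1.468 t 15.9 F [-0.2 -0.4 -3.3] w 54.9
off mm [375.1  54.9  97.3] rows@45 8.697123277598532
twist deg -0.013181380066043857
```

View pics/w5.png

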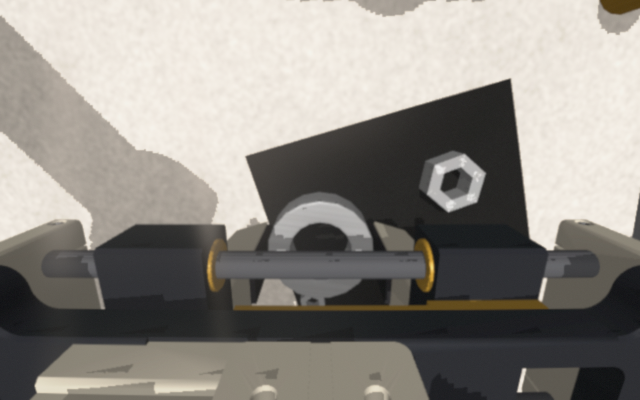

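```bash
python3 - <<'E'
from h import *
for f,pts,z in [('w5',[(320,193)],141.2),('w2',[(320,182)],305-197.7+15)]:
    v=np.load(f+'.npy');o=dict(tool_pos=v[:3],tcp_rot=v[3:])
    W=ray('wrist',pts,z,o)[0]
    print(f,R.from_euler('xyz',v[3:]).as_matrix().T@(W-v[:3]))
E
```

```text
w5 [ 32.54963653   0.40507739 162.17541335]
w2 [ 33.51899983   0.40134614 182.71912533]
```

```bash
python3 - <<'E'
from h import *
for f,pts,z in [('w5',[(320,193),(320,203)],121.2),('w5',[(320,203),(320,208)],141.2),('w2',[(320,182)],305-197.7+3)]:
    v=np.load(f+'.npy');o=dict(tool_pos=v[:3],tcp_rot=v[3:])
    for W in ray('wrist',pts,z,o):
        print(f,R.from_euler('xyz',v[3:]).as_matrix().T@(W-v[:3]))
im=cv2.imread('pics/w5.png')
cv2.imwrite('pics/c5.png',cv2.resize(im[180:305,260:385],None,fx=4.8,fy=4.8,interpolation=cv2.INTER_CUBIC))
E
```

```text
w5 [ 27.33398768   0.40059707 182.16863423]
w5 [ 21.49494628   0.39978944 182.16089314]
w5 [ 27.43134513   0.40436946 162.16862779]
w5 [ 24.83771897   0.40400942 162.1651893 ]
w2 [ 30.85616261   0.39872178 194.71762319]
```

View pics/c5.png

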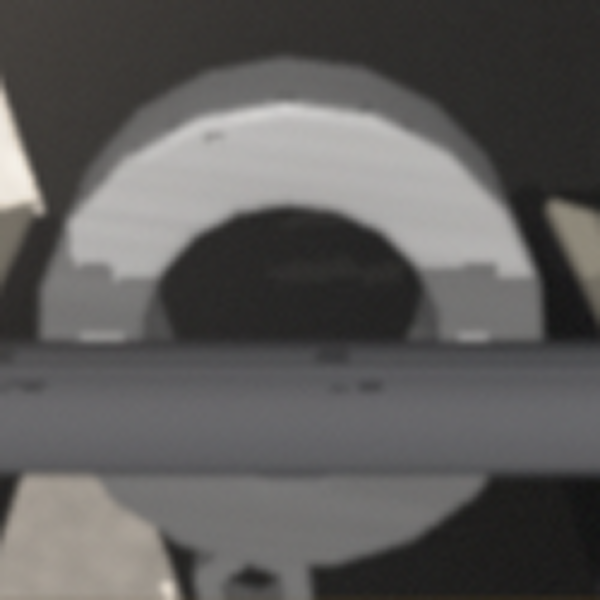

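>>> play_rows --commands '[{"offset": [0.02,0.003,0],"twist": 0},{"offset": [0.042,0.0061,0],"twist": 0},{"offset": [0.042,0.0061,0],"twist": 0},{"offset": [0.042,0.0061,0],"twist": 0},{"offset": [0.042,0.0061,0],"twist": 0}]'

```text
time: 16.45
tool_pos: [493.5, 47.1, 303.8]
tcp_rot: [-3.14, 0.0, 1.467]
contact_force: [1.3, -0.8, -2.8]
grip_width: 55.6
```

>>> play_rows --commands '[{"offset": [0.042,0.0061,0],"twist": 0},{"offset": [0.042,0.0061,0],"twist": 0},{"offset": [0.042,0.0061,0],"twist": 0},{"offset": [0.042,0.0061,0],"twist": 0},{"offset": [0.02,0.0031,0],"twist": 0}]'

```text
time: 16.95
tool_pos: [540.2, 232.9, 303.4]
tcp_rot: [-3.14, -0.0, 1.47]
contact_force: [0.3, -0.2, -3.1]
grip_width: 55.2
```

>>> play_rows --commands '[{"offset": [0,0,0],"twist": 0},{"offset": [0,0,0],"twist": 0},{"offset": [0,0,0],"twist": 0},{"offset": [0,0,0],"twist": 0}]'

```text
time: 17.35
tool_pos: [540.1, 228.6, 304.8]
tcp_rot: [-3.141, 0.0, 1.466]
contact_force: [0.1, 0.3, -3.2]
grip_width: 55.3
```

```bash
python3 go.py 539.4 229.4 206 84.1
```

```text
pos [540.1 228.6 304.8] yaw 1.466 t 17.35 F [ 0.1  0.3 -3.2] w 55.3
off mm [ 0.7 -0.8 98.8] rows@45 2.195387748976557
twist deg -0.09713531275949094
```

>>> play_rows --commands '[{"offset": [0.0006,-0.0006,0.01],"twist": 0},{"offset": [0,0,0.02],"twist": 0},{"offset": [0,0,0.02],"twist": 0},{"offset": [0,0,0.01],"twist": 0},{"offset": [0,0,0],"twist": 0}]'

```text
time: 17.85
tool_pos: [539.1, 229.9, 243.2]
tcp_rot: [-3.138, 0.001, 1.467]
contact_force: [-0.0, -0.6, -3.5]
grip_width: 55.5
```

>>> play_rows --commands '[{"offset": [0,0,0],"twist": 0},{"offset": [0,0,0],"twist": 0},{"offset": [0,0,0],"twist": 0},{"offset": [0,0,0],"twist": 0},{"offset": [0,0,0],"twist": 0}]'

```text
time: 18.35
tool_pos: [539.6, 230.4, 245.4]
tcp_rot: [3.141, -0.0, 1.468]
contact_force: [0.2, 1.4, -2.6]
grip_width: 55.0
```

```bash
python3 go.py 539.4 229.4 206 84.1;python3 - <<'E'
from h import *
for n in ['wrist','scene']:
    im=viewer.capture(n);
    if n=='scene': im=cv2.resize(im[120:230,310:470],None,fx=5,fy=5)
    cv2.imwrite(f'pics/{n}6.png',im[:,:,::-1])
E
```

```text
pos [539.6 230.4 245.4] yaw 1.468 t 18.35 F [ 0.2  1.4 -2.6] w 55.0
off mm [-1.  -0.1 39.4] rows@45 0.8761939892397417
twist deg -0.011459190676902153
```

View pics/wrist6.png

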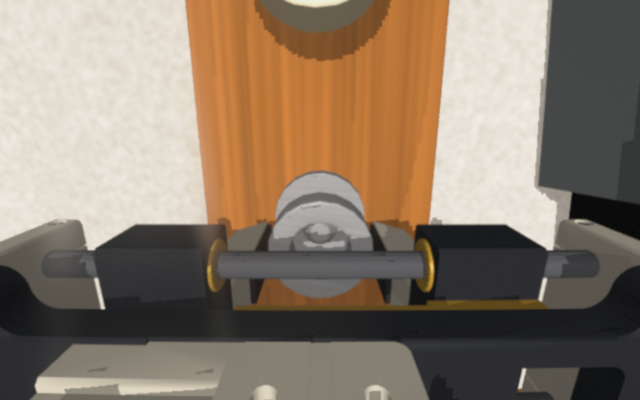

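View pics/scene6.png

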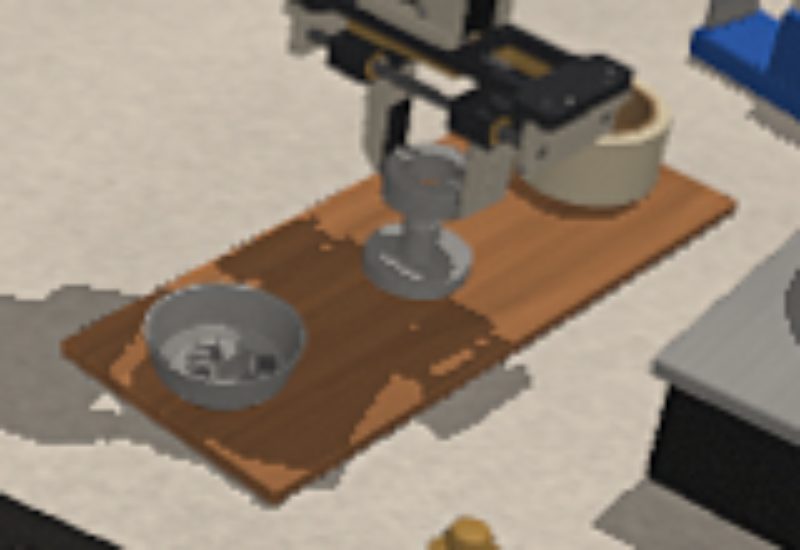

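The boss shows centred through the collar's hole at (320,232). Lowering.

>>> play_rows --commands '[{"offset": [-0.0008,0,0.008],"twist": 0},{"offset": [0,0,0.01],"twist": 0},{"offset": [0,0,0.01],"twist": 0},{"offset": [0,0,0.006],"twist": 0},{"offset": [0,0,0.002],"twist": 0}]'

```text
time: 18.95
tool_pos: [539.2, 229.5, 207.6]
tcp_rot: [-3.14, 0.001, 1.468]
contact_force: [0.9, -0.5, -3.1]
grip_width: 55.6
```

>>> play_rows --commands '[{"offset": [0,0,0],"twist": 0},{"offset": [0,0,0],"twist": 0},{"offset": [0,0,0],"twist": 0}]'

```text
time: 19.25
tool_pos: [539.7, 229.6, 209.5]
tcp_rot: [3.141, -0.0, 1.468]
contact_force: [-0.4, 0.8, -2.7]
grip_width: 55.1
```

>>> play_rows --commands '[{"offset": [0,0,0.0015],"twist": 0},{"offset": [0,0,0],"twist": 0},{"offset": [0,0,0],"twist": 0}]'

```text
time: 19.55
tool_pos: [539.5, 229.6, 207.6]
tcp_rot: [3.141, -0.0, 1.468]
contact_force: [-0.6, 0.4, -2.5]
grip_width: 55.4
```

>>> play_rows --commands '[{"offset": [0,0,0.0012],"twist": 0},{"offset": [0,0,0],"twist": 0},{"offset": [0,0,0],"twist": 0}]'

```text
time: 19.85
tool_pos: [539.5, 229.6, 206.3]
tcp_rot: [-3.142, -0.0, 1.468]
contact_force: [0.1, 0.9, -2.7]
grip_width: 55.5
```

>>> play_rows --commands '[{"offset": [0,0,0.0005],"twist": 0},{"offset": [0,0,0],"twist": 0},{"offset": [0,0,0],"twist": 0}]'

```text
time: 20.15
tool_pos: [539.5, 229.6, 206.1]
tcp_rot: [3.141, -0.0, 1.468]
contact_force: [-0.7, -0.9, 1.9]
grip_width: 55.6
```

Contact. Release and rise.

>>> play_rows --commands '[{"offset": [0,0,0],"twist": 0},{"offset": [0,0,0],"twist": 0},{"offset": [0,0,0],"twist": 0},{"offset": [0,0,0],"twist": 0}]' --jaw 30

```text
time: 20.55
tool_pos: [539.6, 229.6, 205.8]
tcp_rot: [3.141, -0.0, 1.468]
contact_force: [0.1, -0.0, -0.0]
grip_width: 79.6
```

>>> play_rows --commands '[{"offset": [0,0,-0.01],"twist": 0},{"offset": [0,0,-0.03],"twist": 0},{"offset": [0,0,-0.03],"twist": 0},{"offset": [0,0,-0.03],"twist": 0},{"offset": [0,0,0],"twist": 8.5}]'

```text
time: 21.05
tool_pos: [540.5, 229.9, 311.3]
tcp_rot: [3.134, -0.005, 1.318]
contact_force: [0.3, 1.0, 0.8]
grip_width: 80.8
```

```bash
python3 go.py 565.9 -139.6 306 75.5;python3 - <<'E'
from h import *
im=viewer.capture('scene');im=cv2.resize(im[120:230,310:470],None,fx=5,fy=5)
cv2.imwrite('pics/s7.png',im[:,:,::-1])
E
```

```text
pos [540.5 229.9 311.3] yaw 1.318 t 21.05 F [0.3 1.  0.8] w 80.8
off mm [-351.4  117.2    5.3] rows@45 8.231831594339889
twist deg -0.006702226638921616
```

View pics/s7.png

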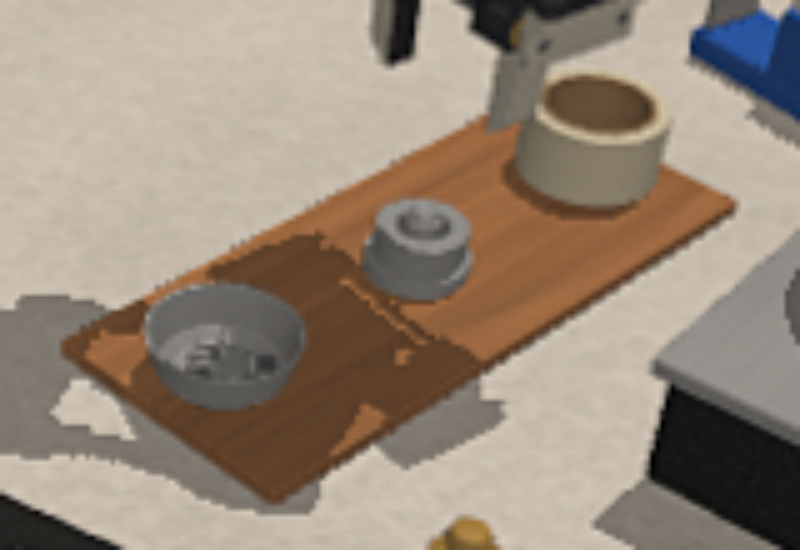

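>>> play_rows --commands '[{"offset": [-0.039,0.013,0],"twist": 0},{"offset": [-0.039,0.013,0],"twist": 0},{"offset": [-0.039,0.013,0],"twist": 0},{"offset": [-0.039,0.013,0],"twist": 0},{"offset": [-0.039,0.013,0],"twist": 0}]'

```text
time: 21.6
tool_pos: [553.7, 23.0, 305.9]
tcp_rot: [-3.141, -0.0, 1.322]
contact_force: [-0.3, -0.6, 0.9]
grip_width: 81.1
```

>>> play_rows --commands '[{"offset": [-0.039,0.013,0],"twist": 0},{"offset": [-0.039,0.013,0],"twist": 0},{"offset": [-0.039,0.013,0.01],"twist": 0},{"offset": [-0.039,0.013,0.03],"twist": 0},{"offset": [0,0,0.03],"twist": 0}]'

```text
time: 22.1
tool_pos: [565.6, -143.6, 236.3]
tcp_rot: [3.138, 0.001, 1.317]
contact_force: [1.1, 1.1, -0.5]
grip_width: 81.4
```

>>> play_rows --commands '[{"offset": [0,0,0.015],"twist": 0},{"offset": [0,0,0],"twist": 0},{"offset": [0,0,0],"twist": 0},{"offset": [0,0,0],"twist": 0},{"offset": [0,0,0],"twist": 0}]'

```text
time: 22.6
tool_pos: [565.8, -138.6, 222.7]
tcp_rot: [3.139, 0.0, 1.32]
contact_force: [0.1, -0.3, 0.2]
grip_width: 80.9
```

```bash
python3 go.py 565.9 -139.6 186 75.5
```

```text
pos [ 565.8 -138.6  222.7] yaw 1.32 t 22.6 F [ 0.1 -0.3  0.2] w 80.9
off mm [-1.   0.3 36.7] rows@45 0.8148281087306981
twist deg 0.14811163821575235
```

>>> play_rows --commands '[{"offset": [0,0,0.01],"twist": 0},{"offset": [0,0,0.012],"twist": 0},{"offset": [0,0,0.01],"twist": 0},{"offset": [0,0,0.003],"twist": 0},{"offset": [0,0,0],"twist": 0}]'

```text
time: 23.1
tool_pos: [565.2, -138.7, 185.2]
tcp_rot: [-3.14, -0.0, 1.319]
contact_force: [0.2, 0.0, 0.2]
grip_width: 81.1
```

>>> play_rows --commands '[{"offset": [0,0,0],"twist": 0},{"offset": [0,0,0],"twist": 0},{"offset": [0,0,0],"twist": 0}]'

```text
time: 23.4
tool_pos: [565.6, -138.8, 186.7]
tcp_rot: [3.141, -0.0, 1.319]
contact_force: [0.1, 0.0, 0.4]
grip_width: 81.3
```

>>> play_rows --commands '[{"offset": [0,0,0],"twist": 0},{"offset": [0,0,0],"twist": 0},{"offset": [0,0,0],"twist": 0},{"offset": [0,0,0],"twist": 0},{"offset": [0,0,0],"twist": 0}]' --jaw 255

```text
time: 23.9
tool_pos: [565.5, -138.8, 186.4]
tcp_rot: [3.141, -0.0, 1.319]
contact_force: [-1.4, 0.5, -0.0]
grip_width: 45.7
```

>>> play_rows --commands '[{"offset": [0,0,0],"twist": 0},{"offset": [0,0,0],"twist": 0},{"offset": [0,0,0],"twist": 0},{"offset": [0,0,0],"twist": 0}]'

```text
time: 24.3
tool_pos: [565.5, -138.8, 186.4]
tcp_rot: [3.141, -0.0, 1.319]
contact_force: [-0.4, -1.0, 0.5]
grip_width: 46.2
```

>>> play_rows --commands '[{"offset": [0,0,-0.01],"twist": 0},{"offset": [0,0,-0.03],"twist": 0},{"offset": [0,0,-0.04],"twist": 0},{"offset": [0,0,-0.03],"twist": 0},{"offset": [0,0,-0.01],"twist": 0}]'

```text
time: 24.8
tool_pos: [565.9, -138.9, 310.2]
tcp_rot: [3.136, 0.001, 1.319]
contact_force: [-0.3, 0.2, -2.1]
grip_width: 46.1
```

```bash
python3 go.py 547.6 310.3 306 75.5
```

```text
pos [ 565.9 -138.9  310.2] yaw 1.319 t 24.8 F [-0.3  0.2 -2.1] w 46.1
off mm [ 430.5 -129.5    4.2] rows@45 9.991790628446255
twist deg 0.0921105609169075
```

>>> play_rows --commands '[{"offset": [0.02,-0.006,0],"twist": 0},{"offset": [0.039,-0.01175,0],"twist": 0},{"offset": [0.039,-0.01175,0],"twist": 0},{"offset": [0.039,-0.01175,0],"twist": 0},{"offset": [0.039,-0.01175,0],"twist": 0}]'

```text
time: 25.3
tool_pos: [557.2, 46.3, 305.3]
tcp_rot: [-3.139, 0.0, 1.319]
contact_force: [-0.0, -0.0, -2.4]
grip_width: 46.1
```

>>> play_rows --commands '[{"offset": [0.039,-0.01175,0],"twist": 0},{"offset": [0.039,-0.01175,0],"twist": 0},{"offset": [0.039,-0.01175,0],"twist": 0},{"offset": [0.039,-0.01175,0],"twist": 0},{"offset": [0.039,-0.01175,0],"twist": 0}]'

```text
time: 25.8
tool_pos: [548.9, 249.9, 305.2]
tcp_rot: [-3.14, 0.001, 1.319]
contact_force: [0.8, 0.4, -2.9]
grip_width: 46.0
```

>>> play_rows --commands '[{"offset": [0.039,-0.01175,0],"twist": 0},{"offset": [0.02,-0.006,0],"twist": 0},{"offset": [0,0,0],"twist": 0},{"offset": [0,0,0],"twist": 0},{"offset": [0,0,0],"twist": 0}]'

```text
time: 26.3
tool_pos: [547.1, 308.9, 305.7]
tcp_rot: [-3.141, 0.001, 1.318]
contact_force: [0.1, 0.1, -1.3]
grip_width: 45.9
```

```bash
python3 go.py 547.6 310.3 196 75.5; python3 - <<'E'
from h import *
o=status.get_obs()
im=viewer.capture('wrist');cv2.imwrite('pics/w8.png',im[:,:,::-1])
E
```

```text
pos [547.1 308.9 305.7] yaw 1.318 t 26.3 F [ 0.1  0.1 -1.3] w 45.9
off mm [1.500e+00 1.000e-01 1.097e+02] rows@45 2.4376110831784286
twist deg 0.03632786569455959
```

View pics/w8.png

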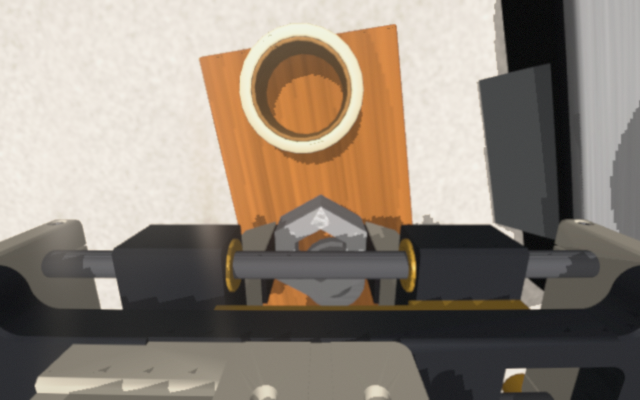

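>>> play_rows --commands '[{"offset": [0.0008,0,0.015],"twist": 0},{"offset": [0,0,0.03],"twist": 0},{"offset": [0,0,0.03],"twist": 0},{"offset": [0,0,0.02],"twist": 0},{"offset": [0,0,0.007],"twist": 0}]'

```text
time: 26.85
tool_pos: [546.9, 309.2, 202.0]
tcp_rot: [-3.138, 0.003, 1.318]
contact_force: [-0.3, -0.1, -2.0]
grip_width: 45.8
```

>>> play_rows --commands '[{"offset": [0,0,0],"twist": 0},{"offset": [0,0,0],"twist": 0},{"offset": [0,0,0],"twist": 0},{"offset": [0,0,0],"twist": 0}]'

```text
time: 27.25
tool_pos: [547.5, 310.8, 205.6]
tcp_rot: [3.14, -0.001, 1.319]
contact_force: [-0.2, -0.5, -1.6]
grip_width: 45.9
```

>>> play_rows --commands '[{"offset": [0,0,0.004],"twist": 0},{"offset": [0,0,0.003],"twist": 0},{"offset": [0,0,0.001],"twist": 0},{"offset": [0,0,0],"twist": 0},{"offset": [0,0,0],"twist": 0}]'

```text
time: 27.75
tool_pos: [547.3, 310.7, 196.3]
tcp_rot: [-3.142, -0.0, 1.319]
contact_force: [0.5, -0.2, -2.5]
grip_width: 45.9
```

>>> play_rows --commands '[{"offset": [0,0,0.001],"twist": 0},{"offset": [0,0,0],"twist": 0},{"offset": [0,0,0],"twist": 0}]'

```text
time: 28.05
tool_pos: [547.2, 310.7, 195.4]
tcp_rot: [-3.142, -0.0, 1.319]
contact_force: [0.5, 1.0, -2.5]
grip_width: 45.6
```

>>> play_rows --commands '[{"offset": [0,0,0.0007],"twist": 0},{"offset": [0,0,0],"twist": 0},{"offset": [0,0,0],"twist": 0}]'

```text
time: 28.35
tool_pos: [547.2, 310.7, 195.3]
tcp_rot: [3.141, -0.0, 1.319]
contact_force: [-2.8, -1.1, 5.7]
grip_width: 45.7
```

>>> play_rows --commands '[{"offset": [0,0,0],"twist": 0},{"offset": [0,0,0],"twist": 0},{"offset": [0,0,0],"twist": 0},{"offset": [0,0,0],"twist": 0},{"offset": [0,0,0],"twist": 0}]' --jaw 50

```text
time: 28.85
tool_pos: [547.3, 310.7, 194.5]
tcp_rot: [-3.142, -0.0, 1.319]
contact_force: [0.0, -0.2, -0.5]
grip_width: 73.4
```

>>> play_rows --commands '[{"offset": [0,0,-0.01],"twist": 0},{"offset": [0,0,-0.03],"twist": 0},{"offset": [0,0,-0.04],"twist": 0},{"offset": [0,0,-0.03],"twist": 0},{"offset": [0,0,-0.01],"twist": -8.5}]'

```text
time: 29.35
tool_pos: [547.8, 311.0, 319.7]
tcp_rot: [3.135, -0.004, 1.469]
contact_force: [0.0, -0.7, -0.7]
grip_width: 73.9
```

```bash
python3 go.py 497 -316 306 84.1
```

```text
pos [547.8 311.  319.7] yaw 1.469 t 29.35 F [ 0.  -0.7 -0.7] w 73.9
off mm [-628.9   12.9   13.7] rows@45 13.9817254950327
twist deg 0.09170011575487536
```

```bash
python3 - <<'E'
from h import *
v=np.load('w1.npy');o=dict(tool_pos=v[:3],tcp_rot=v[3:])
print(ray('wrist',[(280.5,169.3)],58,o))
E
```

```text
[[ 498.20449057 -314.74801583   58.        ]]
```

>>> play_rows --commands '[{"offset": [-0.042,0.0009,0],"twist": 0},{"offset": [-0.042,0.0009,0],"twist": 0},{"offset": [-0.042,0.0009,0],"twist": 0},{"offset": [-0.042,0.0009,0],"twist": 0},{"offset": [-0.042,0.0009,0],"twist": 0}]'

```text
time: 29.85
tool_pos: [529.7, 99.8, 315.6]
tcp_rot: [3.14, -0.0, 1.468]
contact_force: [0.4, 0.1, 0.6]
grip_width: 74.0
```

>>> play_rows --commands '[{"offset": [-0.042,0.0009,0],"twist": 0},{"offset": [-0.042,0.0009,0],"twist": 0},{"offset": [-0.042,0.0009,0],"twist": 0},{"offset": [-0.042,0.0009,0],"twist": 0},{"offset": [-0.042,0.0009,0],"twist": 0}]'

```text
time: 30.35
tool_pos: [512.5, -109.7, 315.6]
tcp_rot: [3.14, 0.0, 1.468]
contact_force: [1.3, 0.6, -0.2]
grip_width: 73.9
```

>>> play_rows --commands '[{"offset": [-0.042,0.0009,0],"twist": 0},{"offset": [-0.042,0.0009,0],"twist": 0},{"offset": [-0.042,0.0009,0],"twist": 0},{"offset": [-0.042,0.0009,0],"twist": 0},{"offset": [-0.042,0.0009,0],"twist": 0}]'

```text
time: 30.85
tool_pos: [495.3, -319.1, 315.6]
tcp_rot: [3.141, 0.0, 1.467]
contact_force: [0.4, -0.3, 0.7]
grip_width: 73.7
```

>>> play_rows --commands '[{"offset": [0,0,0],"twist": 0},{"offset": [0,0,0],"twist": 0},{"offset": [0,0,0],"twist": 0},{"offset": [0,0,0],"twist": 0},{"offset": [0,0,0],"twist": 0}]'

```text
time: 31.35
tool_pos: [496.1, -316.2, 314.9]
tcp_rot: [3.141, -0.0, 1.469]
contact_force: [-0.6, -0.5, 0.4]
grip_width: 73.6
```

```bash
python3 go.py 496.8 -316 225 84.1; python3 - <<'E'
from h import *
o=status.get_obs();np.save('w9.npy',np.r_[o['tool_pos'],o['tcp_rot']])
im=viewer.capture('wrist');cv2.imwrite('pics/w9.png',im[:,:,::-1])
E
```

```text
pos [ 496.1 -316.2  314.9] yaw 1.469 t 31.35 F [-0.6 -0.5  0.4] w 73.6
off mm [ 0.3  0.7 89.9] rows@45 1.9977904847122154
twist deg 0.07882319669776905
```

View pics/w9.png

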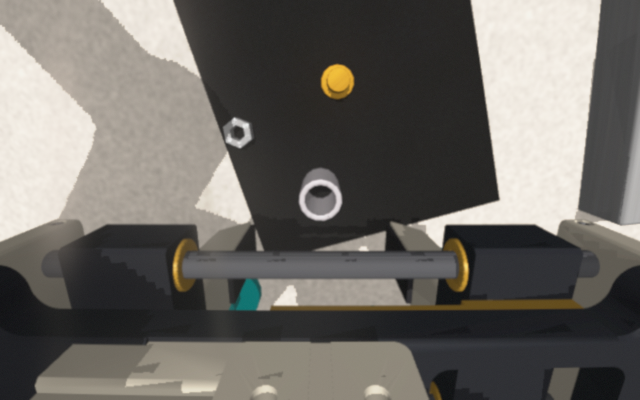

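```bash
python3 - <<'E'
from h import *
v=np.load('w9.npy');o=dict(tool_pos=v[:3],tcp_rot=v[3:])
print(ray('wrist',[(320.5,199.5)],58,o))
E
```

```text
[[ 497.16057243 -313.98098136   58.        ]]
```

>>> play_rows --commands '[{"offset": [0.0013,0.0007,0.015],"twist": 0},{"offset": [0,0,0.03],"twist": 0},{"offset": [0,0,0.03],"twist": 0},{"offset": [0,0,0.015],"twist": 0},{"offset": [0,0,0],"twist": 0}]'

```text
time: 31.9
tool_pos: [496.2, -315.2, 222.3]
tcp_rot: [-3.138, -0.003, 1.468]
contact_force: [0.2, 0.6, 0.6]
grip_width: 73.9
```

>>> play_rows --commands '[{"offset": [0,0,0],"twist": 0},{"offset": [0,0,0.01],"twist": 0},{"offset": [0,0,0.01],"twist": 0},{"offset": [0,0,0.005],"twist": 0},{"offset": [0,0,0],"twist": 0}]'

```text
time: 32.4
tool_pos: [496.3, -315.9, 198.7]
tcp_rot: [-3.14, -0.001, 1.468]
contact_force: [0.0, -0.8, 0.4]
grip_width: 73.8
```

>>> play_rows --commands '[{"offset": [0,0,0],"twist": 0},{"offset": [0,0,0],"twist": 0},{"offset": [0,0,0],"twist": 0}]'

```text
time: 32.7
tool_pos: [496.7, -316.2, 200.0]
tcp_rot: [3.141, 0.0, 1.468]
contact_force: [0.3, 0.4, 0.1]
grip_width: 73.7
```

>>> play_rows --commands '[{"offset": [0.001,0,0],"twist": 0},{"offset": [0,0,0],"twist": 0},{"offset": [0,0,0],"twist": 0},{"offset": [0,0,0],"twist": 0},{"offset": [0,0,0],"twist": 0}]' --jaw 255

```text
time: 33.2
tool_pos: [496.7, -315.1, 199.6]
tcp_rot: [3.142, -0.0, 1.468]
contact_force: [-0.8, -0.5, 0.1]
grip_width: 38.3
```

>>> play_rows --commands '[{"offset": [0,0,0],"twist": 0},{"offset": [0,0,0],"twist": 0},{"offset": [0,0,0],"twist": 0},{"offset": [0,0,0],"twist": 0},{"offset": [0,0,0],"twist": 0}]'

```text
time: 33.7
tool_pos: [496.7, -315.1, 199.6]
tcp_rot: [3.142, -0.0, 1.468]
contact_force: [-0.6, -0.4, 0.6]
grip_width: 34.2
```

>>> play_rows --commands '[{"offset": [0,0,-0.01],"twist": 0},{"offset": [0,0,-0.03],"twist": 0},{"offset": [0,0,-0.04],"twist": 0},{"offset": [0,0,-0.02],"twist": 0},{"offset": [0,0,-0.005],"twist": 0}]'

```text
time: 34.2
tool_pos: [497.1, -315.4, 308.1]
tcp_rot: [3.137, 0.003, 1.468]
contact_force: [-0.7, 0.3, -0.3]
grip_width: 34.2
```

```bash
python3 go.py 530.8 147.1 306 84.1
```

```text
pos [ 497.1 -315.4  308.1] yaw 1.468 t 34.2 F [-0.7  0.3 -0.3] w 34.2
off mm [463.5 -14.1   2.1] rows@45 10.305791948158138
twist deg -0.008784422536706415
```

>>> play_rows --commands '[{"offset": [0.02,-0.0008,0],"twist": 0},{"offset": [0.0424,-0.0013,0],"twist": 0},{"offset": [0.0424,-0.0013,0],"twist": 0},{"offset": [0.0424,-0.0013,0],"twist": 0},{"offset": [0.0424,-0.0013,0],"twist": 0}]'

```text
time: 34.7
tool_pos: [509.4, -123.3, 303.1]
tcp_rot: [-3.138, -0.001, 1.468]
contact_force: [1.0, 0.5, -1.6]
grip_width: 34.4
```

>>> play_rows --commands '[{"offset": [0.0424,-0.0013,0],"twist": 0},{"offset": [0.0424,-0.0013,0],"twist": 0},{"offset": [0.0424,-0.0013,0],"twist": 0},{"offset": [0.0424,-0.0013,0],"twist": 0},{"offset": [0.0424,-0.0013,0],"twist": 0}]'

```text
time: 35.2
tool_pos: [524.4, 88.1, 303.1]
tcp_rot: [-3.138, 0.0, 1.468]
contact_force: [1.0, -0.7, -0.4]
grip_width: 34.4
```

>>> play_rows --commands '[{"offset": [0.0424,-0.0013,0],"twist": 0},{"offset": [0.02,-0.0008,0],"twist": 0},{"offset": [0,0,0],"twist": 0},{"offset": [0,0,0],"twist": 0},{"offset": [0,0,0],"twist": 0}]'

```text
time: 35.7
tool_pos: [529.5, 147.2, 303.9]
tcp_rot: [-3.14, 0.001, 1.467]
contact_force: [-0.2, 1.1, -0.9]
grip_width: 34.8
```

```bash
python3 go.py 530.8 147.1 209 84.1; python3 - <<'E'
from h import *
for n in ['wrist','scene','top']:
    im=viewer.capture(n)
    if n=='scene': im=cv2.resize(im[120:230,310:470],None,fx=5,fy=5)
    cv2.imwrite(f'pics/{n}10.png',im[:,:,::-1])
E
```

```text
pos [529.5 147.2 303.9] yaw 1.467 t 35.7 F [-0.2  1.1 -0.9] w 34.8
off mm [ 0.   1.3 94.9] rows@45 2.1097594020586152
twist deg -0.05181566519463843
```

View pics/wrist10.png

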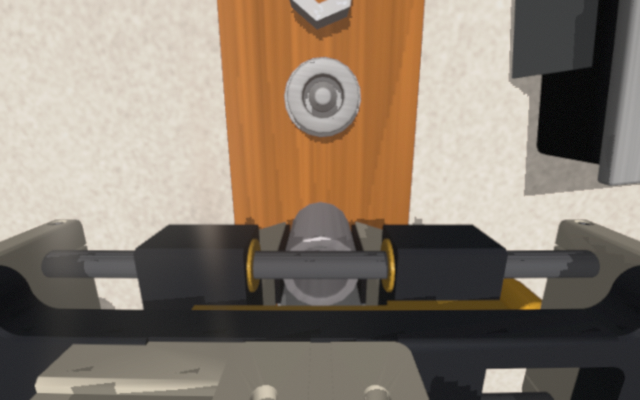

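View pics/scene10.png

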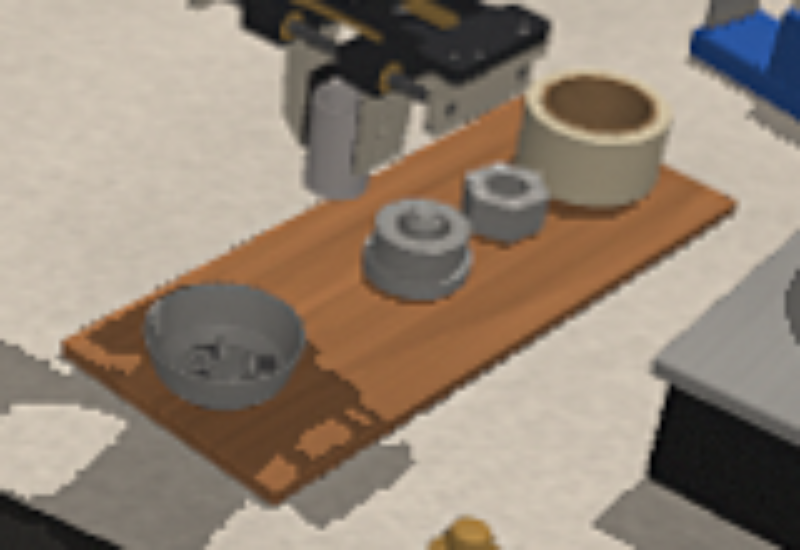

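>>> play_rows --commands '[{"offset": [0,0.001,0.015],"twist": 0},{"offset": [0,0,0.025],"twist": 0},{"offset": [0,0,0.025],"twist": 0},{"offset": [0,0,0.015],"twist": 0},{"offset": [0,0,0.007],"twist": 0}]'

```text
time: 36.35
tool_pos: [530.6, 147.0, 216.2]
tcp_rot: [-3.139, 0.001, 1.466]
contact_force: [-0.6, 0.3, -1.8]
grip_width: 34.3
```

>>> play_rows --commands '[{"offset": [0,0,0],"twist": 0},{"offset": [0,0,0],"twist": 0},{"offset": [0,0,0],"twist": 0},{"offset": [0,0,0],"twist": 0}]'

```text
time: 36.75
tool_pos: [531.2, 147.8, 218.6]
tcp_rot: [3.14, -0.0, 1.468]
contact_force: [0.2, 0.6, -1.5]
grip_width: 34.4
```

>>> play_rows --commands '[{"offset": [-0.0006,0,0.004],"twist": 0},{"offset": [0,0,0.003],"twist": 0},{"offset": [0,0,0.001],"twist": 0},{"offset": [0,0,0],"twist": 0},{"offset": [0,0,0],"twist": 0}]'

```text
time: 37.25
tool_pos: [530.9, 147.2, 209.6]
tcp_rot: [-3.142, -0.0, 1.468]
contact_force: [0.8, 0.2, -0.6]
grip_width: 34.4
```

>>> play_rows --commands '[{"offset": [0,0,0.001],"twist": 0},{"offset": [0,0,0],"twist": 0},{"offset": [0,0,0],"twist": 0}]'

```text
time: 37.55
tool_pos: [530.9, 147.2, 208.7]
tcp_rot: [3.142, -0.0, 1.468]
contact_force: [0.1, 0.1, -1.2]
grip_width: 33.9
```

>>> play_rows --commands '[{"offset": [0,0,0.0007],"twist": 0},{"offset": [0,0,0],"twist": 0},{"offset": [0,0,0],"twist": 0}]'

```text
time: 37.85
tool_pos: [530.9, 147.2, 208.6]
tcp_rot: [3.141, -0.0, 1.468]
contact_force: [-2.0, -0.7, 5.0]
grip_width: 34.6
```

Contact at the expected height. Release, rise, and back off for a check.

>>> play_rows --commands '[{"offset": [0,0,0],"twist": 0},{"offset": [0,0,0],"twist": 0},{"offset": [0,0,0],"twist": 0},{"offset": [0,0,0],"twist": 0},{"offset": [0,0,0],"twist": 0}]' --jaw 70

```text
time: 38.35
tool_pos: [530.9, 147.2, 207.8]
tcp_rot: [-3.141, -0.0, 1.468]
contact_force: [-0.3, -0.0, -0.7]
grip_width: 65.7
```

>>> play_rows --commands '[{"offset": [0,0,-0.01],"twist": 0},{"offset": [0,0,-0.03],"twist": 0},{"offset": [0,0,-0.04],"twist": 0},{"offset": [0,0,-0.04],"twist": 0},{"offset": [0,0,-0.02],"twist": 0}]'

```text
time: 38.85
tool_pos: [531.2, 147.3, 352.5]
tcp_rot: [3.136, -0.002, 1.468]
contact_force: [0.2, 0.1, 0.6]
grip_width: 66.5
```

>>> play_rows --commands '[{"offset": [-0.03,0,-0.01],"twist": 0},{"offset": [-0.045,0,0],"twist": 0},{"offset": [-0.045,0,0],"twist": 0},{"offset": [-0.045,0,0],"twist": 0},{"offset": [-0.045,0,0],"twist": 0}]'

```text
time: 39.35
tool_pos: [508.7, -63.2, 358.9]
tcp_rot: [3.14, 0.0, 1.468]
contact_force: [0.8, -0.5, 0.3]
grip_width: 66.7
```

>>> play_rows --commands '[{"offset": [-0.045,0,0],"twist": 0},{"offset": [0,0,0],"twist": 0},{"offset": [0,0,0],"twist": 0},{"offset": [0,0,0],"twist": 0},{"offset": [0,0,0],"twist": 0}]'

```text
time: 39.85
tool_pos: [504.7, -105.1, 358.1]
tcp_rot: [3.141, -0.0, 1.47]
contact_force: [0.3, -0.0, 0.5]
grip_width: 66.9
```

```bash
python3 - <<'E'
from h import *
o=status.get_obs();print(o['tool_pos'],o['time'],o['contact_force'])
im=viewer.capture('top');cv2.imwrite('pics/t11.png',cv2.resize(im[140:235,125:305],None,fx=4.4,fy=4.4,interpolation=cv2.INTER_CUBIC)[:,:,::-1])
cv2.imwrite('pics/t11f.png',im[:,:,::-1])
im=viewer.capture('scene');cv2.imwrite('pics/s11.png',cv2.resize(im[120:320,180:470],None,fx=2.7,fy=2.7)[:,:,::-1])
E
```

```text
[ 504.74218738 -105.12545231  358.12543463] 39.85 [ 0.2744507  -0.00259424  0.50734247]
```

View pics/t11.png

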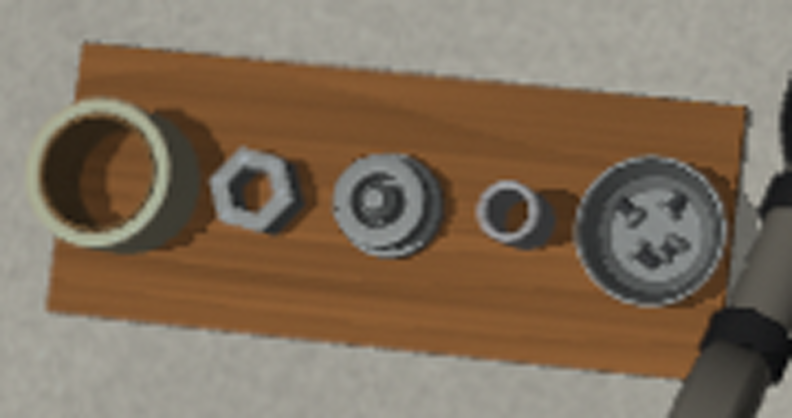

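View pics/s11.png

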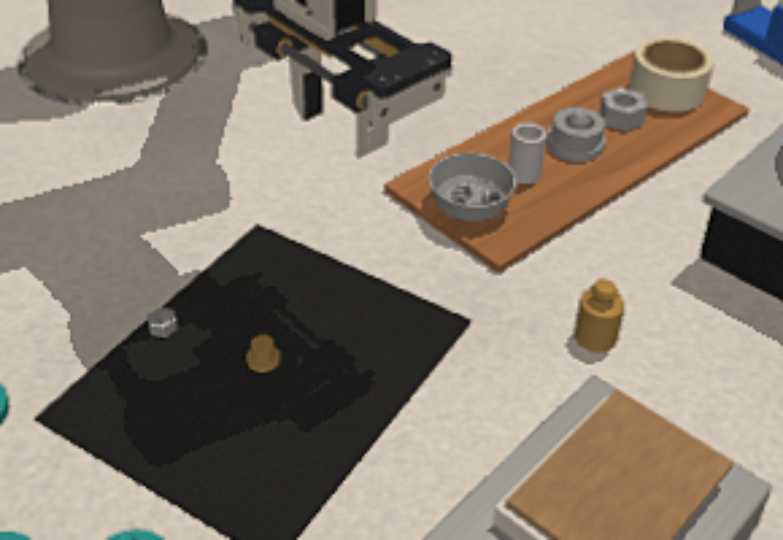

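```bash
python3 - <<'E'
from h import *
def b(p):return [(p[0]+.5)/4.4-.5+125,(p[1]+.5)/4.4-.5+140]
t=np.array([556,391.9]);d=np.array([522.4,65.5]);c=(t+d)/2;y=(t-d)/np.linalg.norm(t-d);x=np.array([y[1],-y[0]])
for n,p,z in [('nut',(254,190),36),('collar',(384,204),44),('flange',(393,206),24),('bosstop',(378,199),54),('sleeve',(508,212),67)]:
    w=ray('top',[b(p)],z)[0][:2];print(n,w.round(1),'board',((w-c)@x).round(1),((w-c)@y).round(1),'dish',np.linalg.norm(w-d).round(1),'tape',np.linalg.norm(w-t).round(1))
E
```

```text
nut [548.2 306.8] board 0.9 78.6 dish 242.7 tape 85.4
collar [538.6 224.8] board -0.2 -3.9 dish 160.1 tape 168.0
flange [539.8 225.2] board 1.0 -3.4 dish 160.6 tape 167.5
bosstop [540.4 225.5] board 1.5 -3.1 dish 161.0 tape 167.1
sleeve [531.2 145.5] board 0.6 -83.6 dish 80.5 tape 247.6
```

All placements are well within tolerance: the bush and small nut look undisturbed, and the gripper is clear. Handing in.

```bash
python3 - <<'E'
from plant import ticket
print(ticket.close_job())
E
```

```text
the job is handed in; nothing more can be done
None
```

All four parts are laid out on the board, and I handed the job in at about 40 s of the 106 s allowed; it gave no verdict.

I gripped the flange by its boss, then placed the collar, nut and sleeve in that order. Each part was lowered until the wrist force showed contact, then released.

My last check used the top camera, good to about 2 mm:

| Part | Off the middle line | Along the board from its centre | Other check |
|---|---|---|---|
| Flange | about 1 mm | about 3 mm toward the dish | limit is 12 mm each way |
| Collar | within 1 mm | about 4 mm toward the dish | about 1.3 mm from the flange's centre, seen flat on the disc |
| Sleeve | about 0.6 mm | about 84 mm toward the dish | 80.5 mm from the dish centre |
| Nut | about 0.9 mm | about 79 mm toward the tape | 85.4 mm from the tape centre |

- **Gripper and left parts:** In the scene picture the gripper was clear of everything, and the brass bush and small nut stood on the mat apparently undisturbed. I judged those two by eye and did not measure them again.
- **Disagreements:** From the gripper's own position at release, the flange and nut should sit 3 to 4 mm farther toward the tape than the top camera showed. Both readings are inside the limits. The finger opening read 1 to 2 mm narrow on the round parts, but none of them slipped.

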